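# Clamp the rim lock in the ratchet bench clamp

## Robot

A 6-joint arm with a two-finger parallel gripper is mounted at the origin on a cart in front of the work surface, level with it; the furniture and walls round the work are solid. World frame = base frame: x ahead of the robot, y to its left, z up, the work surface at z = 0. Lengths are in m, angles in rad, forces in N, time in s.
With the tool pointing down it reaches from about 0.325 to 0.9 m from the base axis. Payload 6.1 kg.
Tool frame: the origin (TCP) lies on the centre line of the jaws, within the pads' length; the fingertips stand 17 mm ahead of it and the grasp point (between the pads) lies 2 mm behind it; z points along the fingers, y is the direction in which the jaws open and shut (so a half turn about z gives the same grasp; the last joint's range is limited). The gripper opens to 87 mm and grips with 3 to 60 N. Pads are 19 mm wide; open, the fingers measure 117 mm over their backs; the gripper's body (75 mm by 190 mm) begins 51 mm behind the grasp point.
Start: joints at [-1.267, 0.22, 1.526, -0, 1.395, -0.126], TCP at [0.26, -0.568, 0.24] pointing down, gripper open.
Joint ranges: [-2.98, 2.98], [-0.91, 2.08], [0.09, 2.57], [-1.24, 4.39], [0.2, 2.65], [-2.68, 2.68]. Speed limits (rad/s): [2.57, 2.57, 3.01, 3.14, 3.14, 3.14].

## Interface

Orientations are given as a rotation vector (axis times angle).
In Python, from bench import read_state, imaging, workorder gives the robot as it stands.
- The arm moves only by the tool step_arm, never from a script. Its argument "plan" is a list that holds one entry, the list of rows, each a list of 7 numbers: the opening, from -1 (shut) to 1 (fully open), then the shift along the tool's x, y, z in m, then the turn, a rotation vector about the tool's x, y, z in rad. In form: [[[grip, tx, ty, tz, ax, ay, az], ...]]. A call has exactly 8 rows; each row is the pose to reach, as a shift and turn from the pose commanded when the call began, along the tool's axes at that moment; what a row does not reach only later rows make up. A row lasts 1/12 s, in which the tool goes at most 41.7 mm and 7.16 degrees, less where a joint would pass 70% of its speed; a pose out of reach is approached as far as the arm can. A call with a gripper value outside its range is refused whole. The fingers move at their own pace and stop on an object; the grip force is fixed at half the most. Time passes only in rows, so rows that repeat a pose let the fingers close, or fill a call up. It gives the time, the measured TCP pose, the force and the opening at its end, in the units of the state.
- read_state(): the state, without advancing time (a new reading comes with each control period).
- imaging.capture(name): name is "scene" or "top"; returns a dict with "color" (480x640x3 uint8, blue, green, red), "K" (3x3 intrinsics, pixels), "k1" (the pictures are not rectified: a ray, as slopes to the right and down, at radius r is drawn at 1 + k1 r^2 times it, then the intrinsics apply), "R" (3x3) and "t" (3): a world point X has camera coordinates R X + t. Camera axes: x right, y down, z forward; pixel columns grow to the right and rows downward; lengths in m; the calibration is good to about 2 mm. A picture is of the moment at which its call begins. There is no depth.
- workorder.hand_in(): hands the job in, once; it reports no verdict.
The state is a dict: "time_s": time; "joint_positions": joint angles; "dq": joint speeds; "joint_torque": joint torques, N m; "tcp_pos": TCP position; "tool_rot": TCP orientation; "ft_force": force on the tool from outside, world axes, zero at the start; "torque": the same for the moment, N m; "finger_gap": opening from 0.0 (shut) to 1.0 (fully open).
Only numpy, scipy, OpenCV 4.12 (cv2) and the standard library are available. Lean on these libraries where they do the work, as an engineer would, in place of code of your own. Each camera call takes 0.05 s, during which the arm holds its last target.

## Task

Lay the grey rim lock flat on the bed of the green ratchet clamp, its middle midway between the two stop posts, push it gently up against both posts and let go. Then pump the orange handle to and fro, one tooth a stroke, until the jaw grips the lock firmly: exactly one tooth beyond the first light bite (a tooth less leaves it loose, a tooth more cracks its case). Leave the handle drawn back at its rest end, and do not knock the oil can over.

Things in the scene. Friction and masses are not known exactly. Their poses are not given: they have to be found in the camera images.
- rim_lock: Grey zinc lock, 0.38 kg, lying flat, origin on its underside, z up. A block 28 mm wide (own x, -14 to 14), 24 mm high, 140 mm long (own y, -56 to 84 mm); a 12 mm square bolt sticks out of its -y end to y = -84 mm; a 24 mm round knob on top at y = 44 mm reaches 37 mm height. Grasp across the 28 mm width. It may go into the clamp either way round.
- lock_mid (a point): Centre of the lock's 140 x 28 x 24 mm block, 12 mm above its underside; axes as the lock's (x across its width, y along its length).
- ratchet_clamp: Green clamp, fixed; base 310 x 116 mm; its top, 12 mm up, is the bed. Origin on the underside near the middle; own +x = closing direction, from handle to posts. A forked jaw (pads at y = -46 and 46 mm, 22 mm wide, tops 40 mm up; notch between them 70 mm wide, 32 mm deep) hangs on 2 N/mm springs before a toothed rack of 8 mm pitch that only goes forward; there is no release.
- stop_posts: Two fixed posts at the clamp's +x end, 22 mm wide, tops 40 mm above the bench, at y = -46 and 46 mm, 70 mm open between them for a finger. Origin midway between them at bench level, in the plane of their faces; axes as the clamp's: the lock's side must touch the plane x = 0 from the -x side, its length along y.
- clamp_seat (a point): Point on the bed, 12 mm above the bench, under the middle of a lock that touches both posts: 14 mm before their faces (to -x), midway between them; axes as the clamp's. The jaw starts at a different place each time and leaves 16 to 38 mm to spare beside such a lock.
- lever (a joint): Lever angle, rad: 0 = drawn fully back from the posts (rest end), 0.16 upright, 0.31 = fully forward (to the posts); both ends are hard stops; it stays where it is left. Going forward it must pass about 0.265 for the rack to click onto its next tooth, and come back below about 0.04 for the pawl to pick up the next one.
- lever_grip (a point): Centre of the orange T grip: a bar 20 mm thick, 80 mm long along the clamp's y, on a 12 mm stem. Pinch it from above across the clamp's x. Push along x held at the forward end: free stroke 2 to 5 N; first bite 5 to 8 N (leaves 8 N on the lock); next tooth 12 to 17 N (leaves 23 N: firm, stop here); one more over 19 N (leaves 38 N, up to 45 N in the stroke: cracked).
- lever_pivot (a point): Axis of the lever (along the clamp's y), 22 mm above the bench. The grip moves on a circle of 128 mm radius about it, in the clamp's x-z plane.
- oil_can: Red oil can, 64 mm wide and 140 mm high, standing to the right behind the clamp; origin at its base, z up. Not to be knocked over.

How it is judged:
By the outcome, as a careful person would: the job done as asked, in the order asked, and still so for the second after the job is handed in, with the robot touching nothing.
It also fails if it takes over 72 s, if anything falls off the work surface, if the arm or the gripper's body presses on something with over 40 N, if the wrist force passes 120 N, or if a joint passes its speed limit or range.

## Working session

There is one attempt and no reset: what is moved stays moved. The work goes in short steps, Python scripts to look and compute and a tool call to move; the robot and the scene stay as the last step left them, time stands still between calls to the robot, and variables do not carry over. Pictures are saved under pics/ and viewed, and the job is handed in when it is done.

Besides the shell and the picture viewer there is one more tool, called after ">>>" as name(argument=value, ...) on one line, values as JSON. step_arm: Moves the arm, as the interface text tells. Its arguments: {"type":"object","properties":{"plan":{"type":"array","items":{"type":"array","items":{"type":"array","items":{"type":"number"}}}}},"required":["plan"]}

```bash
ls; mkdir -p pics; python3 - <<'E'
from bench import read_state, imaging, workorder
import cv2
s=read_state(); print(s)
for n in("scene","top"):
    c=imaging.capture(n); cv2.imwrite(f"pics/{n}0.png",c["color"]); print(n,c["K"],c["k1"],c["R"],c["t"])
E
```

```text
pics
{'time_s': 0.0, 'joint_positions': array([-1.26708864e+00,  2.21216793e-01,  1.52762563e+00, -1.14039306e-05,
        1.39470419e+00, -1.26077432e-01]), 'dq': array([-7.23274202e-04, -2.49636509e-03,  1.68931289e-04,  3.56043874e-04,
        6.74437080e-05,  9.12099209e-04]), 'joint_torque': array([ 8.59547308e-04, -4.94609928e+01, -3.87372351e+01,  6.99086138e-02,
        5.69538795e-02, -1.44278406e-04]), 'tcp_pos': array([ 0.26024832, -0.56758297,  0.23843533]), 'tool_rot': array([-3.06743265e+00, -6.69509216e-01,  2.89624349e-04]), 'ft_force': array([ 0.5244592 ,  0.14001377, -0.07842964]), 'torque': array([-0.00869312, -0.02112463, -0.00284208]), 'finger_gap': 0.999639293104867}
scene [[606.88643037   0.         322.20444476]
 [  0.         606.88643037 231.18532111]
 [  0.           0.           1.        ]] 0.040570538795156666 [[-0.83700374 -0.546786   -0.02120873]
 [-0.33126225  0.53717422 -0.77569915]
 [ 0.43553422 -0.64223744 -0.63074639]] [0.43692287 0.33319558 1.15848308]
top [[585.2767624    0.         320.07316634]
 [  0.         585.2767624  233.00544495]
 [  0.           0.           1.        ]] -0.0243802842338972 [[ 0.01984067 -0.99961726  0.01927893]
 [-0.99358349 -0.02186108 -0.11096824]
 [ 0.11134722 -0.01695354 -0.99363694]] [-0.11722566  0.57591199  1.14018001]
```

View pics/scene0.png

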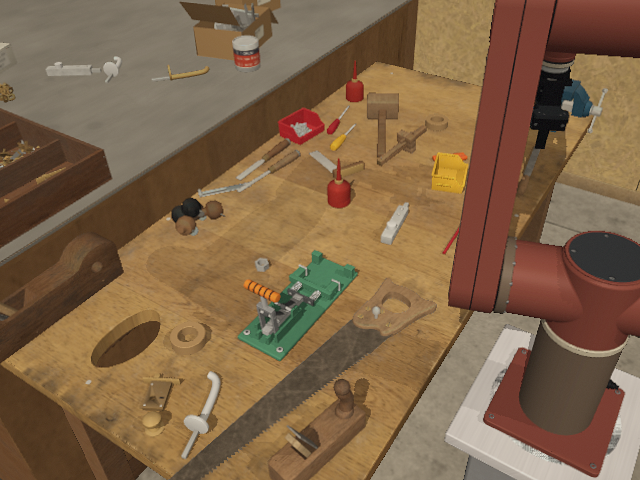

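View pics/top0.png

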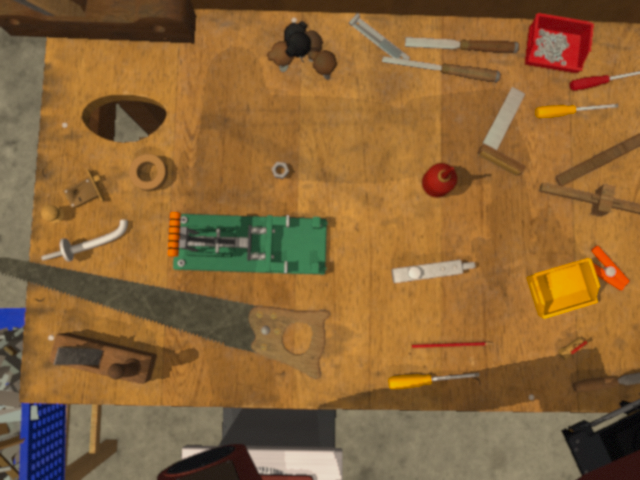

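```bash
cat > h.py <<'E'
import numpy as np, cv2
from bench import read_state, imaging, workorder
from scipy.spatial.transform import Rotation as Ro
def cap(n): return imaging.capture(n)
def proj(c,X):
    X=np.atleast_2d(X); p=X@c["R"].T+c["t"]; s=p[:,:2]/p[:,2:]; r2=(s**2).sum(1,keepdims=True)
    s=s*(1+c["k1"]*r2); return s*[c["K"][0,0],c["K"][1,1]]+[c["K"][0,2],c["K"][1,2]]
def ray(c,uv):
    d=cv2.undistortPoints(np.array([[uv]],float),c["K"],np.array([c["k1"],0,0,0.]))[0,0]
    o=-c["R"].T@c["t"]; v=c["R"].T@np.array([d[0],d[1],1]); return o,v
def at(c,uv,z):
    o,v=ray(c,uv); return o+v*(z-o[2])/v[2]
def crop(c,x0,y0,x1,y1,f,name,pts=None,img=None):
    im=c["color"] if img is None else img
    im=cv2.resize(im[y0:y1,x0:x1],None,fx=f,fy=f,interpolation=cv2.INTER_CUBIC)
    if pts is not None:
        for u,v in pts: cv2.circle(im,(int((u-x0+.5)*f),int((v-y0+.5)*f)),2,(255,0,255),-1)
    cv2.imwrite("pics/"+name,im)
E
python3 - <<'E'
from h import *
c=cap("top"); crop(c,160,200,340,290,4.4,"t1.png"); crop(c,380,245,490,300,7,"t2.png")
c=cap("scene"); crop(c,230,240,370,365,5.5 if 0 else 4.7,"s1.png"); crop(c,370,190,430,255,9,"s2.png")
E
```

```text
(no output)
```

View pics/t1.png

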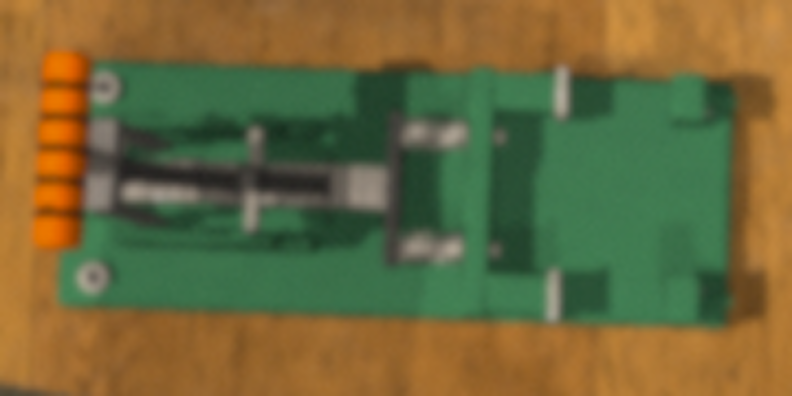

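View pics/t2.png

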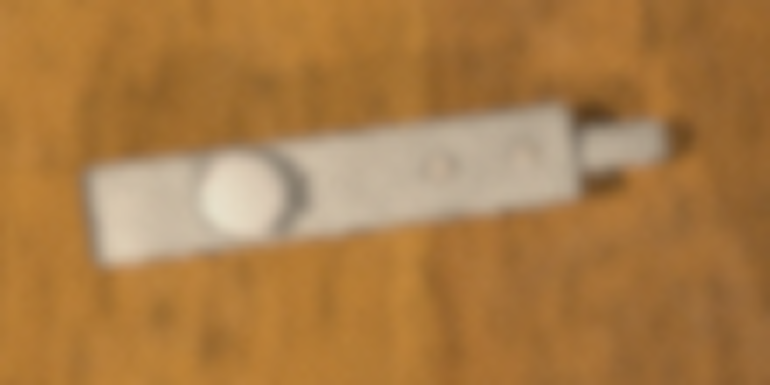

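View pics/s1.png

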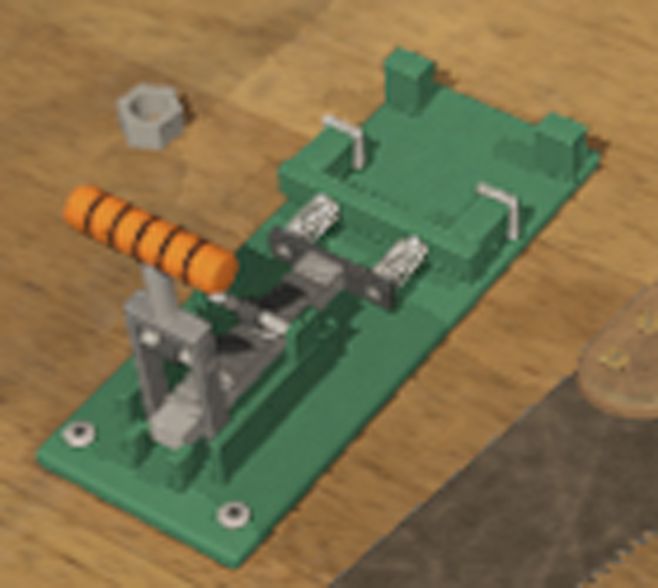

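View pics/s2.png

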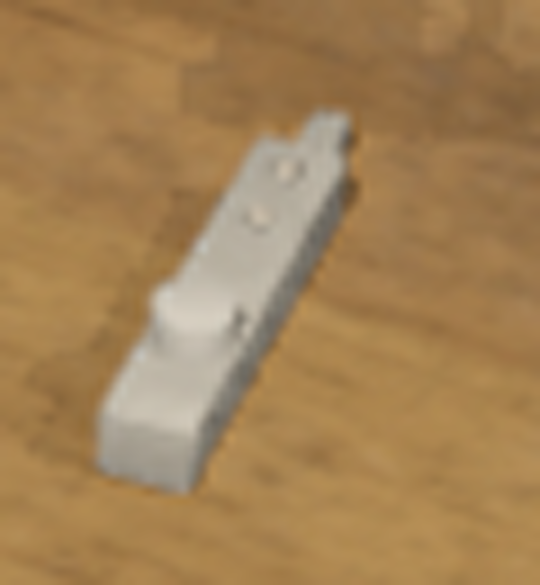

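```bash
python3 - <<'E'
from h import *
c=cap("top"); crop(c,300,205,340,285,7,"t3.png"); 
a=cv2.imread("pics/t3.png")
c=cap("scene"); crop(c,300,245,365,305,9,"s3.png")
b=cv2.imread("pics/s3.png"); H=max(a.shape[0],b.shape[0])
o=np.zeros((H,a.shape[1]+b.shape[1]+5,3),np.uint8); o[:a.shape[0],:a.shape[1]]=a; o[:b.shape[0],a.shape[1]+5:]=b
cv2.imwrite("pics/c3.png",o[:, :800] if 0 else o); print(o.shape,a.shape)
E
```

```text
(560, 870, 3) (560, 280, 3)
```

View pics/t3.png

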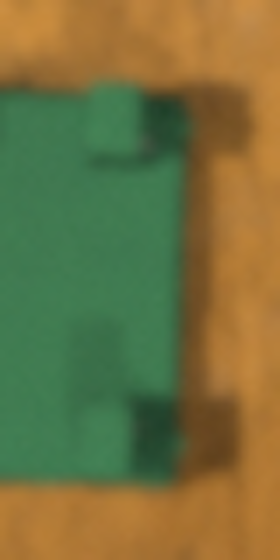

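View pics/s3.png

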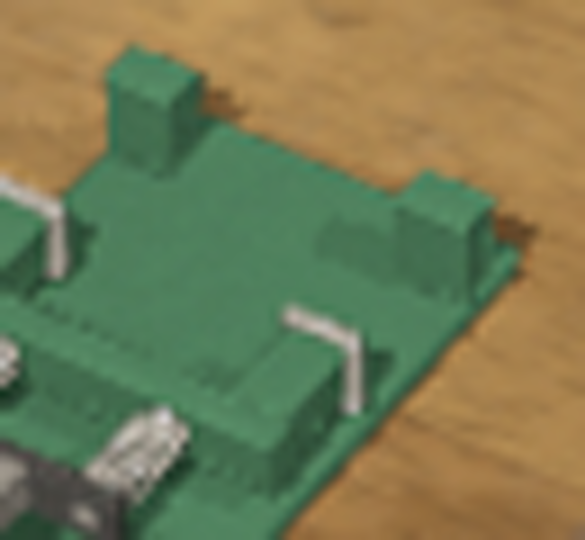

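```bash
cat > fit.py <<'E'
from h import *
from scipy.optimize import least_squares
T=cap("top");S=cap("scene")
def un(p,x0,y0,f): return [(p[0]+.5)/f-.5+x0,(p[1]+.5)/f-.5+y0]
t3=lambda *p:un(p,300,205,7); s3=lambda *p:un(p,300,245,9); t1=lambda *p:un(p,160,200,4.4); s1=lambda *p:un(p,230,240,4.7)
# frame: P = o + Rz(yaw)*(x,y), stop frame ; params ox,oy,yaw,xe,depth
obs=[ # cam, model(x,y,z) with flags
 ("T",("0",.057,.04),t3(88,85)),("T",("0",.035,.04),t3(86,155)),("T",("0",-.035,.04),t3(82,400)),("T",("0",-.057,.04),t3(80,472)),
 ("S",("0",.057,.04),s3(108,73)),("S",("0",-.035,.04),s3(397,206)),("S",("0",-.057,.04),s3(470,237)),
 ("T",("e",.058,.012),t3(188,95)),("T",("e",-.058,.012),t3(177,484)),("T",("b",-.058,.012),t1(60,305)),
 ("S",("e",-.058,.012),s3(520,255)),("S",("b",.058,.012),s1(38,460)),("S",("b",-.058,.012),s1(238,560))]
def model(p,m):
    x={"0":0,"e":p[3],"b":p[3]-.31}[m[0]]
    c,s=np.cos(p[2]),np.sin(p[2]); return [p[0]+c*x-s*m[1],p[1]+s*x+c*m[1],m[2]]
def res(p): return np.concatenate([(proj(T if k=="T" else S,model(p,m))[0]-uv) for k,m,uv in obs])
if __name__=="__main__":
    r=least_squares(res,[.47,-.05,-np.pi/2,.02],loss="soft_l1"); p=r.x
    print(p, np.round(r.fun.reshape(-1,2),1).tolist())
    np.save("clamp.npy",p)
    for z in(.04,): 
        print([np.round(at(T,o[2],o[1][2])-model(p,o[1]),4) [:2].tolist() for o in obs if o[0]=="T"])
        print([np.round(at(S,o[2],o[1][2])-model(p,o[1]),4)[:2].tolist() for o in obs if o[0]=="S"])
    pt=[model(p,(a,y,z)) for a,z in(("0",.04),("0",.012),("e",.012),("b",.012)) for y in ((.057,.035,-.035,-.057) if a=="0" else(.058,-.058))]
    crop(T,160,195,345,295,4.3,"ot.png",proj(T,pt)); crop(S,230,240,370,365,4.7,"os.png",proj(S,pt))
E
python3 fit.py
```

```text
[ 0.55447418 -0.08852997 -1.57798498  0.02931494] [[0.2, -0.8], [0.2, 0.1], [-0.2, 0.2], [-0.3, 1.0], [-0.6, 0.1], [-0.2, -0.8], [-0.3, -0.8], [0.2, -0.4], [0.3, 0.8], [-1.5, 1.2], [0.9, -1.1], [-1.2, -1.5], [-0.0, 0.6]]
[[-0.0016, 0.0004], [0.0003, 0.0004], [0.0004, -0.0005], [0.002, -0.0005], [-0.0007, 0.0003], [0.0016, 0.0006], [0.0026, -0.0028]]
[[-0.0011, -0.0012], [-0.0019, 0.0021], [-0.002, 0.0021], [-0.0003, 0.0044], [-0.0047, 0.0018], [0.0009, -0.0012]]
```

View pics/ot.png

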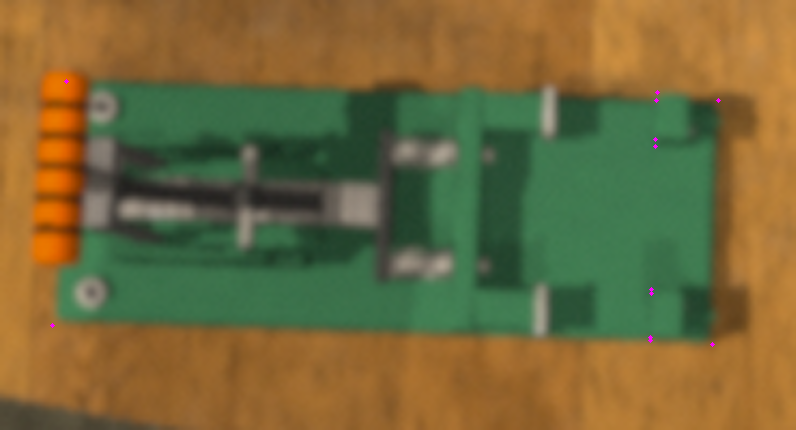

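View pics/os.png

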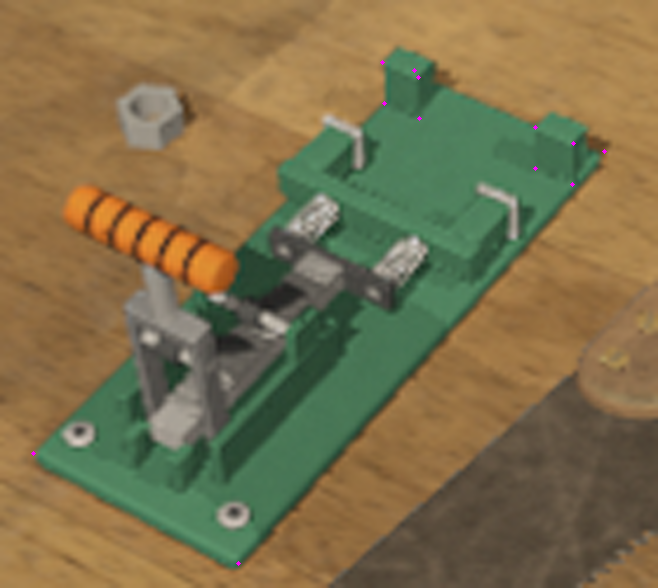

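```bash
cat > fit2.py <<'E'
from h import *
from fit import T,S,un,t1,s1,t3,s3
p=np.load("clamp.npy"); c,s=np.cos(p[2]),np.sin(p[2]); Rm=np.array([[c,-s],[s,c]])
loc=lambda P: Rm.T@(np.array(P)[:2]-p[:2])
for q in ((566,66),(566,116),(557,270),(557,320),(497,135),(493,250)): print("jaw front T",np.round(loc(at(T,t1(*q),.04)),4))
for q in((325,118),(363,135),(479,186),(517,203)): print("jaw front S",np.round(loc(at(S,s1(*q),.04)),4))
# grip ends: triangulate centre
def tri(uvT,uvS):
    A=[];b=[]
    for cam,uv in((T,uvT),(S,uvS)):
        o,v=ray(cam,uv); v/=np.linalg.norm(v); M=np.eye(3)-np.outer(v,v); A.append(M); b.append(M@o)
    X=np.linalg.lstsq(np.vstack(A),np.concatenate(b),rcond=None)[0]
    return X,[np.round(proj(k,X)[0]-u,1) for k,u in((T,uvT),(S,uvS))]
X,e=tri(t1(60,150),s1(150,238)); print("grip",X,loc(X),e)
# lock
from scipy.optimize import least_squares
t2=lambda *q:un(q,380,245,7); s2=lambda *q:un(q,370,190,9)
obs=[(T,(.014,.084,.024),t2(88,168)),(T,(-.014,.084,.024),t2(100,265)),(T,(.014,-.056,.024),t2(568,104)),(T,(-.014,-.056,.024),t2(581,193)),(T,(0,.044,.037),t2(240,192)),
 (S,(.014,.084,.024),s2(103,413)),(S,(-.014,.084,.024),s2(192,428)),(S,(-.014,.084,0),s2(188,492)),(S,(.014,.084,0),s2(100,468)),(S,(-.014,-.056,.024),s2(348,175))]
def mod(q,m):
    c,s=np.cos(q[2]),np.sin(q[2]); return [q[0]+c*m[0]-s*m[1],q[1]+s*m[0]+c*m[1],m[2]]
r=least_squares(lambda q:np.concatenate([proj(k,mod(q,m))[0]-u for k,m,u in obs]),[.43,-.3,1.57],loss="soft_l1")
q=r.x; print("lock",q,np.round(r.fun.reshape(-1,2),1).tolist()); print("mid",mod(q,(0,.014,.012)))
np.save("lock.npy",q)
pt=[mod(q,(x,y,z)) for x in(-.014,.014) for y in(-.056,.084) for z in(0,.024)]
crop(T,380,245,490,300,7,"ol.png",proj(T,pt))
crop(S,370,190,430,255,9,"ols.png",proj(S,pt))
# can
for cam,uv in((T,(440,180)),):print("can base approx",at(cam,uv,.04))
print("can S",at(S,(339,200),0.02))
E
python3 fit2.py
```

```text
jaw front T [-0.0482  0.0582]
jaw front T [-0.0475  0.0354]
jaw front T [-0.0492 -0.0346]
jaw front T [-0.0485 -0.057 ]
jaw front T [-0.0784  0.0258]
jaw front T [-0.0783 -0.0264]
jaw front S [-0.0503  0.0571]
jaw front S [-0.0505  0.034 ]
jaw front S [-0.0504 -0.0345]
jaw front S [-0.0505 -0.0564]
grip [0.55757339 0.16015582 0.15163867] [-0.24870165  0.00131143] [array([0.1, 0.2]), array([-0.2, -0. ])]
lock [ 0.51010268 -0.33716702  0.15748719] [[0.1, -0.2], [0.5, -0.2], [-0.3, -0.5], [0.1, 0.5], [0.2, 0.3], [-0.5, -0.3], [0.2, 0.8], [0.2, 1.0], [-0.5, 0.9], [0.2, -2.1]]
mid [np.float64(0.507906960284981), np.float64(-0.32334027569422064), 0.012]
can base approx [ 0.69074969 -0.34562608  0.04      ]
can S [ 0.6818322  -0.32914432  0.02      ]
```

```bash
cat > mv.py <<'E'
import sys,json
from h import *
def th_of(s):
    R=Ro.from_rotvec(s["tool_rot"]).as_matrix(); return np.arctan2(R[1,0],R[0,0]),R
def rel(cmd,tgt):
    # cmd,tgt: x,y,z,theta ; returns shift in tool axes, az
    d=np.array(tgt[:3])-np.array(cmd[:3]); t=cmd[3]
    a=-(tgt[3]-cmd[3]); 
    return np.array([d[0]*np.cos(t)+d[1]*np.sin(t), d[0]*np.sin(t)-d[1]*np.cos(t), -d[2], a])
def app(cmd,r):
    t=cmd[3]; return [cmd[0]+r[0]*np.cos(t)+r[1]*np.sin(t),cmd[1]+r[0]*np.sin(t)-r[1]*np.cos(t),cmd[2]-r[2],t-r[3]]
E
python3 - <<'E'
from mv import *
s=read_state(); th,R=th_of(s); print(th,R.round(4)); q=np.load("lock.npy"); print(q)
cmd=[.26,-.568,.24,th]
mid=[.5079,-.3233]
# tool y dir angle = th - pi/2 ; want = q2 (mod pi)
w=q[2]+np.pi/2
for k in(-1,0,1): print(k, w+k*np.pi, rel(cmd,[*mid,.1,w+k*np.pi]))
E
```

```text
0.429829717951137 [[ 0.909   0.4167 -0.    ]
 [ 0.4167 -0.909   0.    ]
 [ 0.     -0.     -1.    ]]
[ 0.51010268 -0.33716702  0.15748719]
-1 -1.4133091382372776 [ 0.32732061 -0.11913739  0.14        1.84313886]
0 1.7282835153525156 [ 0.32732061 -0.11913739  0.14       -1.2984538 ]
1 4.869876168942309 [ 0.32732061 -0.11913739  0.14       -4.44004645]
```

View pics/ol.png

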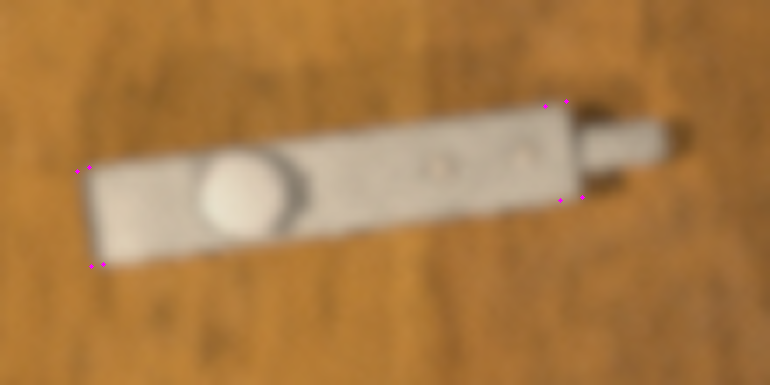

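View pics/ols.png

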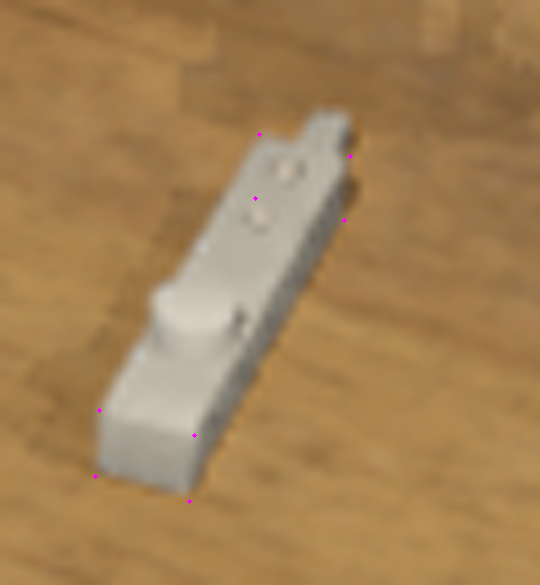

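>>> step_arm(plan=[[[1,0.041,-0.015,0,0,0,-0.12],[1,0.082,-0.03,0.01,0,0,-0.24],[1,0.123,-0.045,0.02,0,0,-0.36],[1,0.164,-0.06,0.03,0,0,-0.48],[1,0.205,-0.075,0.04,0,0,-0.6],[1,0.246,-0.09,0.05,0,0,-0.72],[1,0.287,-0.105,0.06,0,0,-0.84],[1,0.327,-0.119,0.07,0,0,-0.96]]])

```text
time_s: 1.17
tcp_pos: [0.4936, -0.3375, 0.1746]
tool_rot: [2.407, 2.018, 0.0]
ft_force: [0.6, -0.5, -1.1]
finger_gap: 0.996
```

```bash
python3 - <<'E'
from mv import *
s=read_state(); th,R=th_of(s); print(s["time_s"],s["tcp_pos"],th,s["ft_force"],s["joint_positions"])
cmd=app([.26,-.568,.24,.4298],[.327,-.119,.07,-.96]); print(cmd)
print(rel(cmd,[.5079,-.3233,.12,1.7283]))
json.dump(cmd,open("cmd.json","w"))
E
```

```text
1.1667 [ 0.49355129 -0.33745887  0.17458391] 1.3956307365764367 [ 0.57188131 -0.54329559 -1.10499786] [-7.31571531e-01  2.08984162e-01  1.66493106e+00  6.49961137e-07
  1.26700854e+00 -5.56406236e-01]
[np.float64(0.5076730664371231), np.float64(-0.32356585311861097), 0.16999999999999998, 1.3898]
[ 3.02360609e-04  1.75370421e-04  5.00000000e-02 -3.38500000e-01]
```

>>> step_arm(plan=[[[1,0,0,0,0,0,-0.11],[1,0,0,0,0,0,-0.22],[1,0,0,0.01,0,0,-0.33],[1,0,0,0.03,0,0,-0.338],[1,0,0,0.05,0,0,-0.338],[1,0,0,0.05,0,0,-0.338],[1,0,0,0.05,0,0,-0.338],[1,0,0,0.05,0,0,-0.338]]])

```text
time_s: 1.83
tcp_pos: [0.4928, -0.3394, 0.1257]
tool_rot: [2.04, 2.388, -0.0]
ft_force: [-0.3, -0.1, 0.3]
finger_gap: 1.007
```

```bash
python3 - <<'E'
from mv import *
s=read_state(); th,R=th_of(s); cmd=[*s["tcp_pos"],th]; print(s["time_s"],cmd,s["ft_force"])
print(rel(cmd,[.5079,-.3233,.02,1.7283]))
T=cap("top"); crop(T,330,200,530,350,4,"t5.png")
E
```

```text
1.8333 [np.float64(0.49275065528088074), np.float64(-0.3394154826366733), np.float64(0.12568410136106192), np.float64(1.7276798629271473)] [-0.27699205 -0.12904045  0.29529821]
[ 0.01355062  0.01748119  0.1056841  -0.00062014]
```

View pics/t5.png

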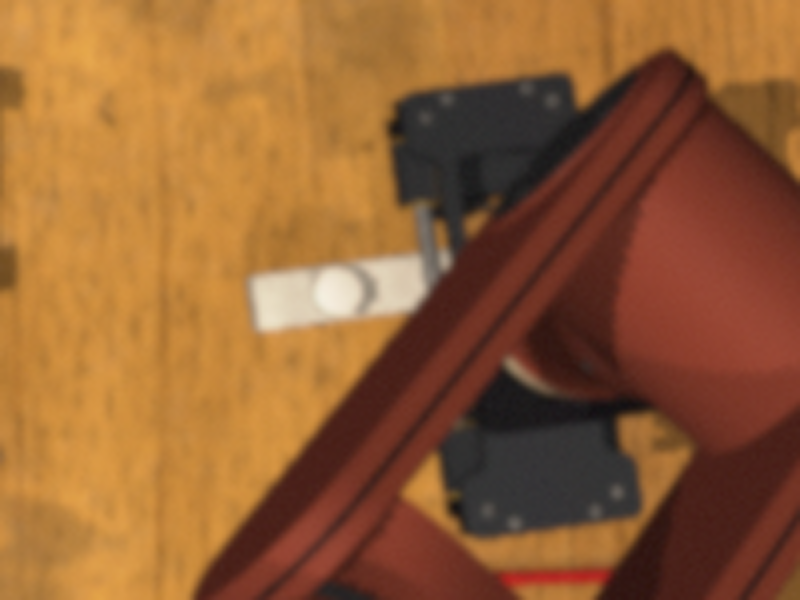

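>>> step_arm(plan=[[[1,0.0135,0.0175,0,0,0,0],[1,0.0135,0.0175,0.025,0,0,0],[1,0.0135,0.0175,0.05,0,0,0],[1,0.0135,0.0175,0.07,0,0,0],[1,0.0135,0.0175,0.085,0,0,0],[1,0.0135,0.0175,0.095,0,0,0],[1,0.0135,0.0175,0.103,0,0,0],[1,0.0135,0.0175,0.105,0,0,0]]])

```text
time_s: 2.55
tcp_pos: [0.5075, -0.323, 0.0194]
tool_rot: [-2.04, -2.388, 0.0]
ft_force: [-0.8, -0.1, 0.3]
finger_gap: 1.0
```

>>> step_arm(plan=[[[0,0,0,0,0,0,0],[-0.2,0,0,0,0,0,0],[-0.3,0,0,0,0,0,0],[-0.5,0,0,0,0,0,0],[-0.7,0,0,0,0,0,0],[-0.8,0,0,0,0,0,0],[-0.8,0,0,0,0,0,0],[-0.8,0,0,0,0,0,0]]])

```text
time_s: 3.22
tcp_pos: [0.5076, -0.323, 0.0198]
tool_rot: [2.04, 2.389, 0.0]
ft_force: [-0.0, -0.3, 0.3]
finger_gap: 0.478
```

```bash
python3 - <<'E'
from mv import *
s=read_state(); th,R=th_of(s); cmd=[*s["tcp_pos"],th]; print(s["time_s"],cmd,s["ft_force"],s["finger_gap"]*87)
S=cap("scene"); crop(S,340,130,480,250,5.5,"s5.png")
E
```

```text
3.2167 [np.float64(0.5075656164864776), np.float64(-0.3229637513379909), np.float64(0.01976666453766475), np.float64(1.7277960870336488)] [-0.00630342 -0.33564649  0.34340197] 41.594169278837114
```

View pics/s5.png

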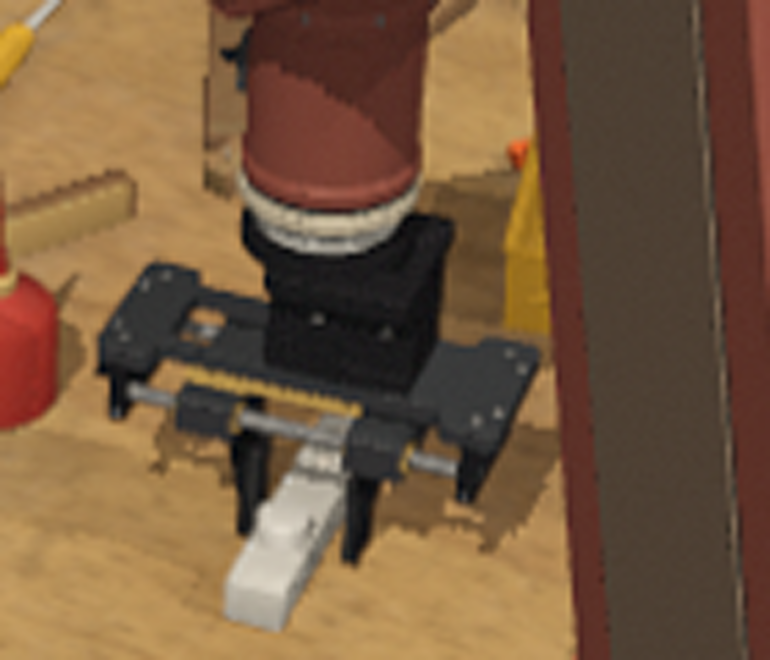

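>>> step_arm(plan=[[[-1,0,0,0,0,0,0],[-1,0,0,0,0,0,0],[-1,0,0,0,0,0,0],[-1,0,0,0,0,0,0],[-1,0,0,0,0,0,0],[-1,0,0,-0.004,0,0,0],[-1,0,0,-0.012,0,0,0],[-1,0,0,-0.025,0,0,0]]])

```text
time_s: 3.93
tcp_pos: [0.5061, -0.3219, 0.0436]
tool_rot: [-2.038, -2.386, 0.0]
ft_force: [-1.6, 0.4, -4.1]
finger_gap: 0.319
```

```bash
python3 - <<'E'
from mv import *
s=read_state(); th,R=th_of(s); cmd=[*s["tcp_pos"],th]; print(s["time_s"],cmd,s["ft_force"],s["finger_gap"]*87)
S=cap("scene"); crop(S,340,130,480,250,5.5,"s6.png")
cmd[2]=.0448
p=np.load("clamp.npy"); c,si=np.cos(p[2]),np.sin(p[2])
x=-.025
tgt=[p[0]+c*x,p[1]+si*x]; print(tgt,p[2]+3*np.pi/2)
print(rel(cmd,[*tgt,.12,1.7283+1.407]))
E
```

```text
3.9333 [np.float64(0.5060991630748682), np.float64(-0.32190438745362054), np.float64(0.04362646213704209), np.float64(1.7277538032273005)] [-1.64789548  0.37493772 -4.07875272] 27.746246040086476
[np.float64(0.5546538921541442), np.float64(-0.06353061817071488)] 3.1344040022246626
[ 0.24760792  0.08834526 -0.0752     -1.4075462 ]
```

View pics/s6.png

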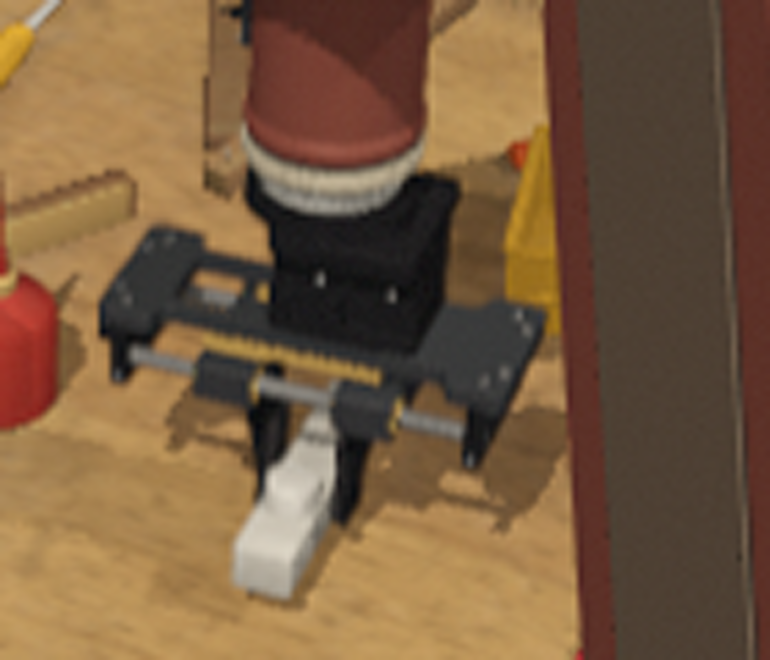

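>>> step_arm(plan=[[[-1,0,0,-0.025,0,0,0],[-1,0.02,0.007,-0.05,0,0,-0.05],[-1,0.055,0.02,-0.07,0,0,-0.15],[-1,0.09,0.032,-0.075,0,0,-0.27],[-1,0.125,0.045,-0.075,0,0,-0.39],[-1,0.16,0.057,-0.075,0,0,-0.51],[-1,0.195,0.069,-0.075,0,0,-0.63],[-1,0.225,0.08,-0.075,0,0,-0.75]]])

```text
time_s: 4.65
tcp_pos: [0.5517, -0.086, 0.1209]
tool_rot: [1.014, 2.972, 0.001]
ft_force: [0.5, -0.6, -3.3]
finger_gap: 0.315
```

```bash
python3 - <<'E'
from mv import *
s=read_state(); th,R=th_of(s); print(s["time_s"],s["tcp_pos"],th,s["ft_force"],s["finger_gap"]*87)
cmd=[*app([.5061,-.3229,.0448,1.7278],[.225,.08,-.075,-.75])]; print(cmd)
print(rel(cmd,[.5546,-.0635,.12,3.1344]))
E
```

```text
4.65 [ 0.55166383 -0.0859932   0.12091925] 2.484048648014099 [ 0.54405306 -0.64808961 -3.27554809] 27.409897701121228
[np.float64(0.5499351435661337), np.float64(-0.0881586951801272), 0.11979999999999999, 2.4778000000000002]
[ 1.15181077e-02  2.22967560e-02 -2.00000000e-04 -6.56600000e-01]
```

>>> step_arm(plan=[[[-1,0.0,0.0,0,0,0,-0.12],[-1,0.003,0.006,0,0,0,-0.24],[-1,0.006,0.012,0,0,0,-0.36],[-1,0.009,0.018,0,0,0,-0.48],[-1,0.011,0.022,0,0,0,-0.58],[-1,0.011,0.022,0,0,0,-0.656],[-1,0.011,0.022,0,0,0,-0.656],[-1,0.011,0.022,0,0,0,-0.656]]])

```text
time_s: 5.32
tcp_pos: [0.5565, -0.0642, 0.1204]
tool_rot: [0.016, 3.141, -0.001]
ft_force: [0.4, 0.4, -3.3]
finger_gap: 0.317
```

```bash
python3 - <<'E'
from mv import *
s=read_state(); th,R=th_of(s); cmd=[*s["tcp_pos"],th]; print(s["time_s"],cmd,s["ft_force"],s["finger_gap"]*87)
print(R.round(4))
print(rel(cmd,[.5546,-.0635,.05,3.1344]))
S=cap("scene"); crop(S,230,190,400,340,4.5,"s7.png")
T=cap("top"); crop(T,220,180,380,300,5,"t7.png")
E
```

```text
5.3167 [np.float64(0.5564866039492485), np.float64(-0.06417065891441512), np.float64(0.12040037107313195), np.float64(3.131556020185846)] [ 0.42784759  0.38671434 -3.3409111 ] 27.579546112595274
[[-9.999e-01  1.000e-02  9.000e-04]
 [ 1.000e-02  9.999e-01 -3.000e-04]
 [-9.000e-04 -3.000e-04 -1.000e+00]]
[ 0.00189324  0.00065169  0.07040037 -0.00284398]
```

View pics/s7.png

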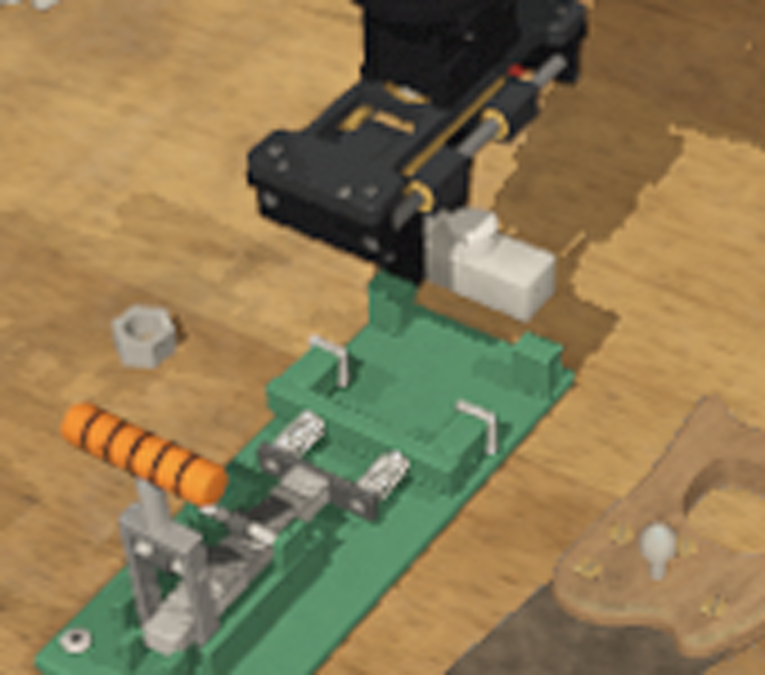

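View pics/t7.png

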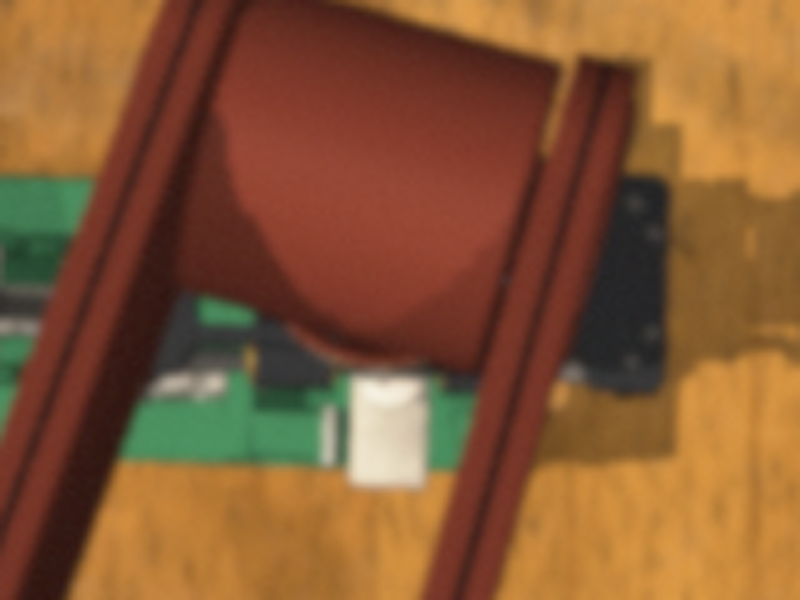

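```bash
python3 - <<'E'
from mv import *
from fit import un
T=cap("top");S=cap("scene")
for q in((349,484),(424,488)): print("T",at(T,un(q,220,180,5),.1246))
for q in((555,265),(466,250)): print("S",at(S,un(q,230,190,4.5),.1246))
E
```

```text
T [ 0.48682646 -0.04902155  0.1246    ]
T [ 0.48593272 -0.07650587  0.1246    ]
S [ 0.48423178 -0.07077305  0.1246    ]
S [ 0.52730967 -0.05742609  0.1246    ]
```

>>> step_arm(plan=[[[-1,0.001,0,0.02,0,0,-0.003],[-1,0.002,0,0.04,0,0,-0.003],[-1,0.002,0,0.055,0,0,-0.003],[-1,0.002,0,0.068,0,0,-0.003],[-1,0.002,0,0.077,0,0,-0.003],[-1,0.002,0,0.083,0,0,-0.003],[-1,0.002,0,0.085,0,0,-0.003],[-1,0.002,0,0.085,0,0,-0.003]]])

```text
time_s: 6.28
tcp_pos: [0.5543, -0.0641, 0.0345]
tool_rot: [-0.008, -3.141, -0.0]
ft_force: [-0.2, 1.2, -3.2]
finger_gap: 0.32
```

```bash
python3 - <<'E'
from mv import *
s=read_state(); th,R=th_of(s); cmd=[*s["tcp_pos"],th]; print(s["time_s"],cmd,s["ft_force"],s["finger_gap"]*87)
S=cap("scene"); crop(S,270,210,370,300,7,"s8.png")
E
```

```text
6.2833 [np.float64(0.5542862541138537), np.float64(-0.06411761139629144), np.float64(0.03452428573911186), np.float64(3.1366701251909466)] [-0.1817695   1.17877091 -3.18776269] 27.83120724820598
```

View pics/s8.png

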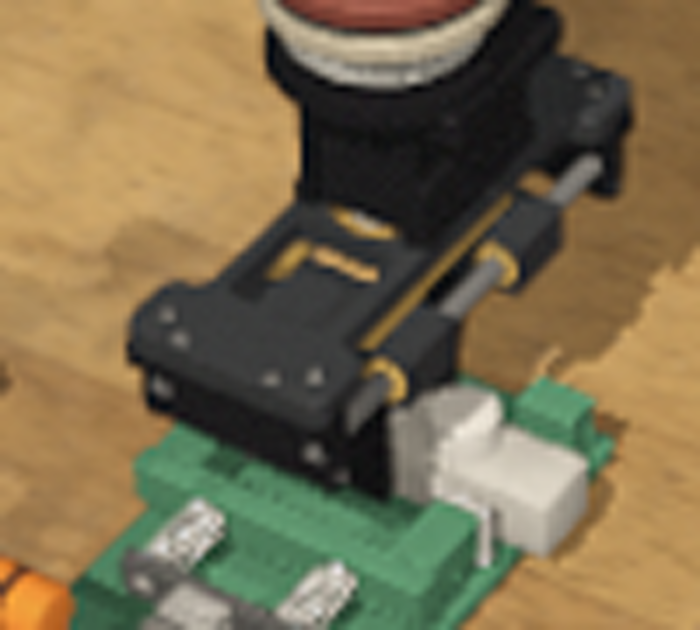

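>>> step_arm(plan=[[[-1,0,-0.002,0.001,0,0,0],[-1,0,-0.004,0.0015,0,0,0],[-1,0,-0.006,0.002,0,0,0],[-1,0,-0.008,0.0025,0,0,0],[-1,0,-0.008,0.0025,0,0,0],[-1,0,-0.008,0.0025,0,0,0],[-1,0,-0.008,0.0025,0,0,0],[-1,0,-0.008,0.0025,0,0,0]]])

```text
time_s: 7.0
tcp_pos: [0.5542, -0.0721, 0.0322]
tool_rot: [-0.008, -3.142, -0.0]
ft_force: [0.3, -0.3, -3.1]
finger_gap: 0.319
```

>>> step_arm(plan=[[[-1,0,0,0.0005,0,0,0],[-1,0,0,0.001,0,0,0],[-1,0,0,0.001,0,0,0],[-1,0,0,0.001,0,0,0],[-1,0,0,0.001,0,0,0],[-1,0,0,0.001,0,0,0],[-1,0,0,0.001,0,0,0],[-1,0,0,0.001,0,0,0]]])

```text
time_s: 7.67
tcp_pos: [0.5543, -0.0721, 0.0317]
tool_rot: [0.007, 3.141, 0.0]
ft_force: [-3.4, 1.5, 5.4]
finger_gap: 0.321
```

>>> step_arm(plan=[[[-0.2,0,0,0,0,0,0],[0,0,0,0,0,0,0],[0,0,0,0,0,0,0],[0,0,0,0,0,0,0],[0,0,0,0,0,0,0],[0,0,0,0,0,0,0],[0,0,0,0,0,0,0],[0,0,0,0,0,0,0]]])

```text
time_s: 8.33
tcp_pos: [0.5542, -0.0721, 0.0312]
tool_rot: [0.007, 3.142, -0.0]
ft_force: [-0.0, -0.3, 0.0]
finger_gap: 0.496
```

```bash
python3 - <<'E'
from mv import *
s=read_state(); th,R=th_of(s); cmd=[*s["tcp_pos"],th]; print(s["time_s"],cmd,s["ft_force"],s["finger_gap"]*87)
S=cap("scene"); crop(S,270,210,370,300,7,"s9.png")
T=cap("top"); crop(T,220,180,380,300,5,"t9.png")
E
```

```text
8.3333 [np.float64(0.5542422050126994), np.float64(-0.07207765151126037), np.float64(0.031153377610787784), np.float64(3.1368315442664745)] [-0.00189307 -0.25782646  0.0307721 ] 43.11994812979915
```

View pics/s9.png

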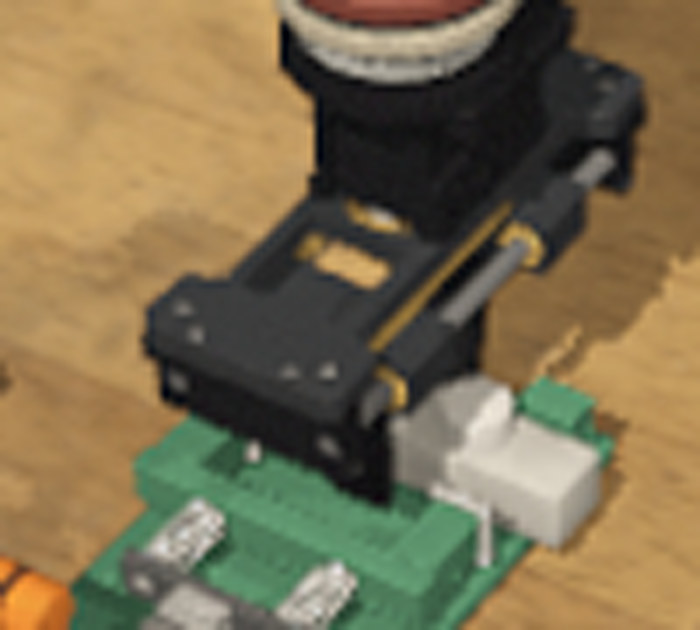

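View pics/t9.png

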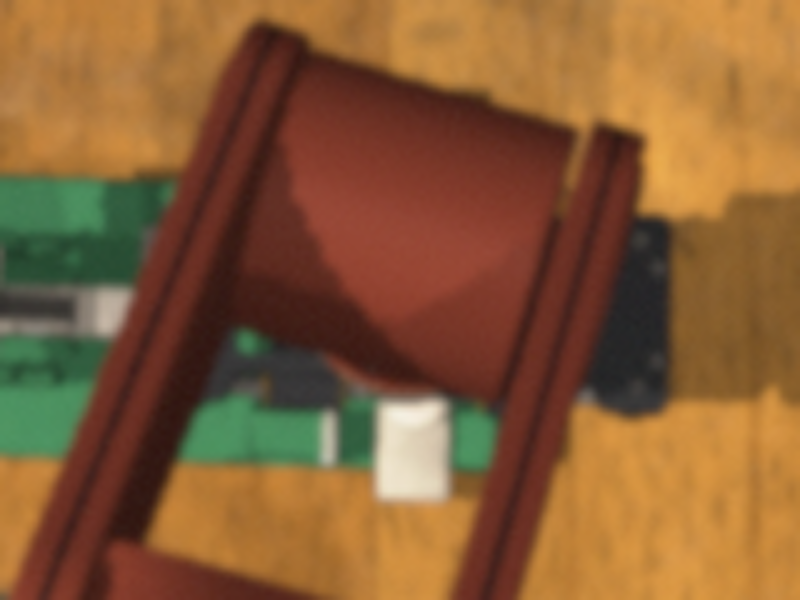

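>>> step_arm(plan=[[[0,0,-0.002,-0.001,0,0,0],[0,0,-0.004,-0.001,0,0,0],[0,0,-0.006,-0.001,0,0,0],[0,0,-0.007,-0.001,0,0,0],[0,0,-0.0075,-0.001,0,0,0],[0,0,-0.008,-0.001,0,0,0],[0,0,-0.0085,-0.001,0,0,0],[0,0,-0.009,-0.001,0,0,0]]])

```text
time_s: 9.1
tcp_pos: [0.5541, -0.0808, 0.0322]
tool_rot: [-0.007, -3.142, -0.001]
ft_force: [0.8, 2.4, 0.3]
finger_gap: 0.503
```

>>> step_arm(plan=[[[0,0,-0.0002,0,0,0,0],[0,0,-0.0004,0,0,0,0],[0,0,-0.0006,0,0,0,0],[0,0,-0.0008,0,0,0,0],[0,0,-0.001,0,0,0,0],[0,0,-0.001,0,0,0,0],[0,0,-0.001,0,0,0,0],[0,0,-0.001,0,0,0,0]]])

```text
time_s: 9.77
tcp_pos: [0.5542, -0.0821, 0.0322]
tool_rot: [0.008, 3.142, 0.0]
ft_force: [-0.1, 2.5, 1.5]
finger_gap: 0.498
```

>>> step_arm(plan=[[[0,0,-0.0002,0,0,0,0],[0,0,-0.0004,0,0,0,0],[0,0,-0.0006,0,0,0,0],[0,0,-0.0008,0,0,0,0],[0,0,-0.001,0,0,0,0],[0,0,-0.001,0,0,0,0],[0,0,-0.001,0,0,0,0],[0,0,-0.001,0,0,0,0]]])

```text
time_s: 10.43
tcp_pos: [0.5543, -0.0825, 0.0322]
tool_rot: [0.008, 3.141, 0.001]
ft_force: [1.0, 6.9, 2.0]
finger_gap: 0.5
```

>>> step_arm(plan=[[[0,0,-0.0002,0,0,0,0],[0,0,-0.0004,0,0,0,0],[0,0,-0.0004,0,0,0,0],[0,0,-0.0004,0,0,0,0],[0,0,-0.0004,0,0,0,0],[0,0,-0.0004,0,0,0,0],[0,0,-0.0004,0,0,0,0],[0,0,-0.0004,0,0,0,0]]])

```text
time_s: 11.1
tcp_pos: [0.5543, -0.0825, 0.0322]
tool_rot: [0.008, 3.141, 0.002]
ft_force: [1.1, 6.1, 1.4]
finger_gap: 0.504
```

```bash
python3 - <<'E'
from mv import *
s=read_state(); th,R=th_of(s); cmd=[*s["tcp_pos"],th]; print(s["time_s"],cmd,s["ft_force"],s["torque"],s["finger_gap"]*87)
S=cap("scene"); crop(S,270,210,370,300,7,"s10.png")
E
```

```text
11.1 [np.float64(0.5542949211494418), np.float64(-0.08252104477691206), np.float64(0.03216008789800193), np.float64(3.1366451009870926)] [1.05602872 6.10218243 1.39191239] [ 1.32023735 -0.32310626 -0.04836047] 43.81958258341847
```

View pics/s10.png

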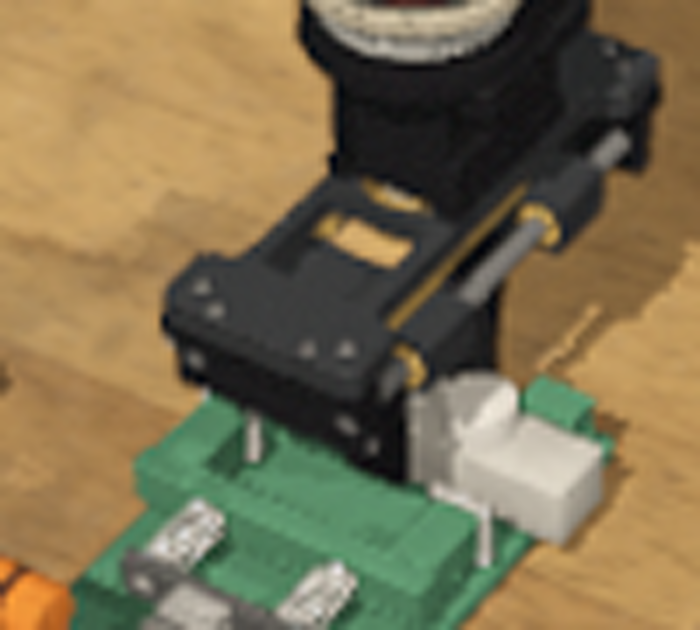

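>>> step_arm(plan=[[[0,0,0.003,0,0,0,0],[0,0,0.006,0,0,0,0],[0,0,0.008,0,0,0,0],[0,0,0.008,-0.01,0,0,0],[0,0,0.008,-0.04,0,0,0],[0,0,0.008,-0.08,0,0,0],[0,0,0.008,-0.12,0,0,0],[0.2,0,0.008,-0.16,0,0,0]]])

```text
time_s: 11.82
tcp_pos: [0.5536, -0.0757, 0.1944]
tool_rot: [-0.008, -3.141, 0.001]
ft_force: [0.6, -0.7, -0.1]
finger_gap: 0.525
```

```bash
python3 - <<'E'
from mv import *
s=read_state(); th,R=th_of(s); cmd=[*s["tcp_pos"],th]; print(s["time_s"],cmd,s["ft_force"])
p=np.load("clamp.npy"); c,si=np.cos(p[2]),np.sin(p[2])
g=[.5576,.1602]
print(rel(cmd,[*g,.22,3.1344]))
S=cap("scene"); crop(S,270,210,370,300,7,"s11.png")
E
```

```text
11.8167 [np.float64(0.5536134285787675), np.float64(-0.07566733273088366), np.float64(0.19438580210704093), np.float64(3.1367292571116154)] [ 0.55194077 -0.65979565 -0.10018456]
[-0.00283941  0.23588393 -0.0256142   0.00232926]
```

View pics/s11.png

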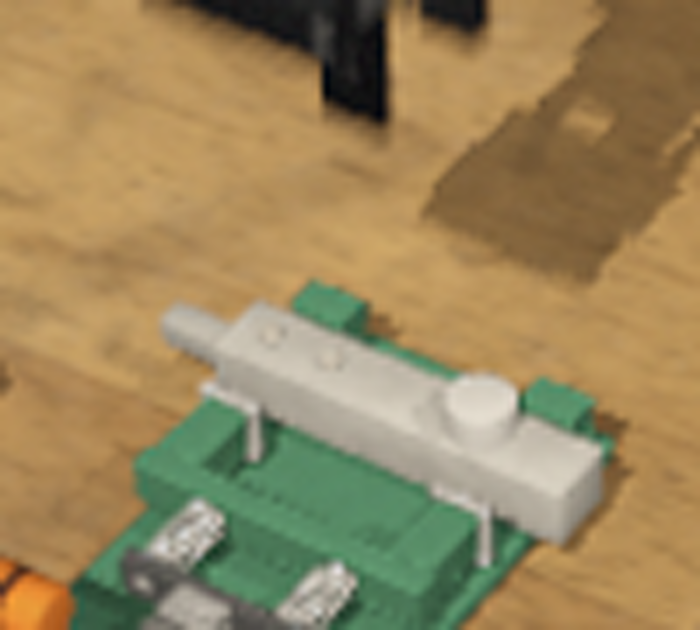

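>>> step_arm(plan=[[[1,0,0.03,-0.026,0,0,0],[1,0,0.065,-0.026,0,0,0],[1,0,0.1,-0.026,0,0,0],[1,-0.003,0.135,-0.026,0,0,0],[1,-0.003,0.17,-0.026,0,0,0],[1,-0.003,0.2,-0.026,0,0,0],[1,-0.003,0.225,-0.026,0,0,0.002],[1,-0.003,0.236,-0.026,0,0,0.002]]])

```text
time_s: 12.53
tcp_pos: [0.558, 0.1633, 0.2187]
tool_rot: [0.007, 3.141, 0.001]
ft_force: [0.1, -0.1, -0.4]
finger_gap: 0.987
```

```bash
python3 - <<'E'
from mv import *
s=read_state(); th,R=th_of(s); cmd=[*s["tcp_pos"],th]; print(s["time_s"],cmd,s["ft_force"])
S=cap("scene"); crop(S,280,230,370,305,8,"s12.png")
T=cap("top"); crop(T,200,190,360,300,5,"t12.png")
crop(S,230,170,350,360,3.5,"s13.png")
E
```

```text
12.5333 [np.float64(0.5580055147439421), np.float64(0.16334828035286647), np.float64(0.21874588038172554), np.float64(3.1371736470333724)] [ 0.10655284 -0.10393857 -0.43211572]
```

View pics/s12.png

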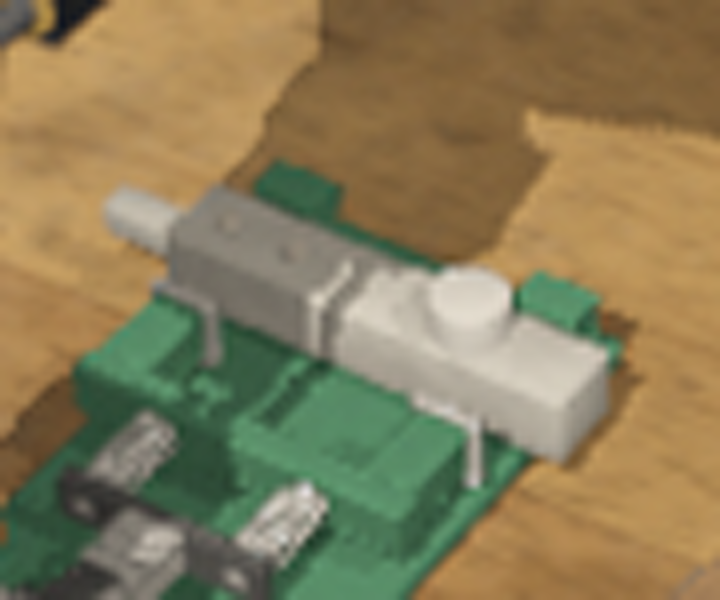

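View pics/t12.png

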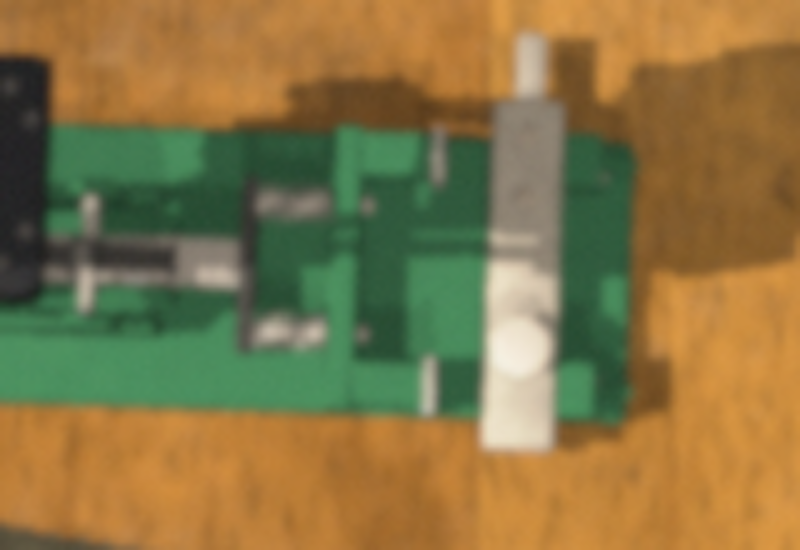

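View pics/s13.png

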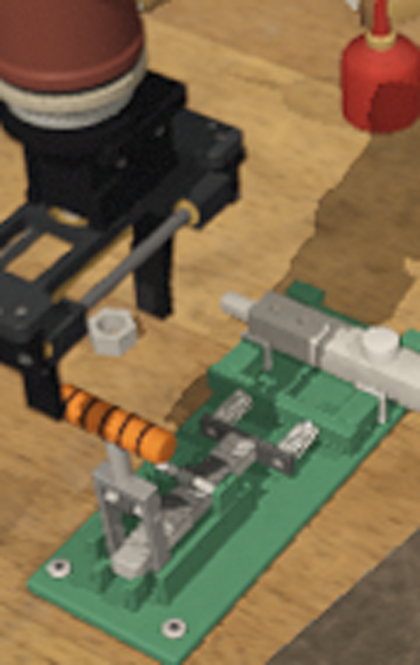

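```bash
python3 - <<'E'
from mv import *
from fit import un
from scipy.optimize import least_squares
T=cap("top");S=cap("scene"); t=lambda *q:un(q,200,190,5); s2=lambda *q:un(q,280,230,8)
z=.036
# lock +y end now toward -x world
obs=[(T,(-.014,.084,z),t(555,450)),(T,(.014,.084,z),t(481,449)),(T,(.014,-.056,z),t(496,101)),(T,(-.014,-.056,z),t(565,103)),(T,(0,-.084,.024),t(533,35)),
(S,(.014,.084,z),s2(566,398)),(S,(-.014,.084,z),s2(608,352)),(S,(.014,.084,.012),s2(562,460)),(S,(.014,-.056,z),s2(172,238)),(S,(-.014,-.056,z),s2(218,188))]
def mod(q,m):
    c,s=np.cos(q[2]),np.sin(q[2]); return [q[0]+c*m[0]-s*m[1],q[1]+s*m[0]+c*m[1],m[2]]
r=least_squares(lambda q:np.concatenate([proj(k,mod(q,m))[0]-u for k,m,u in obs]),[.55,-.07,1.56],loss="soft_l1")
q=r.x; print(q,np.round(r.fun.reshape(-1,2),1).tolist())
p=np.load("clamp.npy"); c,s=np.cos(p[2]),np.sin(p[2]); Rm=np.array([[c,-s],[s,c]])
print("mid local",Rm.T@(np.array(mod(q,(0,.014,0)))[:2]-p[:2]), "yaw err", q[2]-(p[2]+np.pi))
E
```

```text
[ 0.56827845 -0.0747548   1.56256337] [[-0.1, 0.2], [0.6, 0.0], [-0.1, -0.3], [0.0, -0.2], [-0.1, 0.4], [-0.3, 1.2], [0.8, -0.2], [0.2, 1.0], [-1.1, -0.6], [-0.1, -0.9]]
mid local [-0.01388867 -0.0002951 ] yaw err -0.0010443035066420858
```

>>> step_arm(plan=[[[1,0,-0.003,0.01,0,0,0],[1,0,-0.003,0.025,0,0,0],[1,0,-0.003,0.04,0,0,0],[1,0,-0.003,0.055,0,0,0],[1,0,-0.003,0.065,0,0,0],[0.5,0,-0.003,0.072,0,0,0],[0,0,-0.003,0.072,0,0,0],[-0.3,0,-0.003,0.072,0,0,0]]])

```text
time_s: 13.5
tcp_pos: [0.5583, 0.157, 0.146]
tool_rot: [-0.012, -3.141, 0.0]
ft_force: [0.3, 0.1, 0.3]
finger_gap: 0.856
```

```bash
python3 - <<'E'
from mv import *
s=read_state(); th,R=th_of(s); cmd=[*s["tcp_pos"],th]; print(s["time_s"],cmd,s["ft_force"],s["finger_gap"]*87)
S=cap("scene"); crop(S,220,220,320,350,5.5,"s14.png")
E
```

```text
13.5 [np.float64(0.558297001983092), np.float64(0.1570425534679441), np.float64(0.1460117962332002), np.float64(3.1342180938036424)] [0.3389898  0.07344302 0.32516043] 74.49660592035737
```

View pics/s14.png

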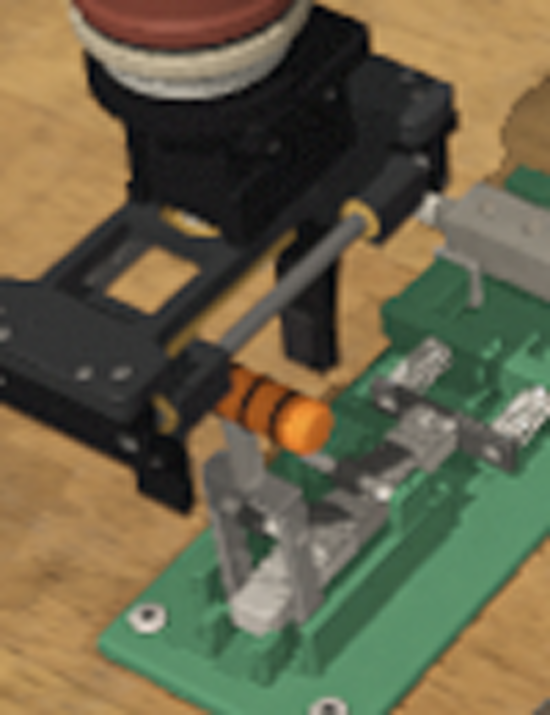

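>>> step_arm(plan=[[[-0.2,0,0.003,0,0,0,0],[-0.4,0,0.003,0,0,0,0],[-0.4,0,0.003,0,0,0,0],[-0.4,0,0.003,0,0,0,0],[-0.4,0,0.003,0,0,0,0],[-0.4,0,0.003,0,0,0,0],[-0.4,0,0.003,0,0,0,0],[-0.4,0,0.003,0,0,0,0]]])

```text
time_s: 14.22
tcp_pos: [0.5583, 0.1605, 0.1462]
tool_rot: [-0.011, -3.142, -0.0]
ft_force: [0.6, -0.2, -0.5]
finger_gap: 0.312
```

>>> step_arm(plan=[[[-1,0,0,0,0,0,0],[-1,0,0,0,0,0,0],[-1,0,0,0,0,0,0],[-1,0,0,0,0,0,0],[-1,0,0,0,0,0,0],[-1,0,0,0,0,0,0],[-1,0,0,0,0,0,0],[-1,0,0,0,0,0,0]]])

```text
time_s: 14.88
tcp_pos: [0.5583, 0.1604, 0.1461]
tool_rot: [-0.011, -3.141, 0.0]
ft_force: [0.8, -0.6, -0.2]
finger_gap: 0.218
```

```bash
python3 - <<'E'
from mv import *
s=read_state(); th,R=th_of(s); cmd=[*s["tcp_pos"],th]; print(s["time_s"],cmd,s["ft_force"],s["finger_gap"]*87)
S=cap("scene"); crop(S,220,220,320,350,5.5,"s15.png")
E
```

```text
14.8833 [np.float64(0.558271366051769), np.float64(0.16041738058044452), np.float64(0.14606111762474455), np.float64(3.1347149708683446)] [ 0.77606989 -0.6074691  -0.15854433] 18.974547083489156
```

View pics/s15.png

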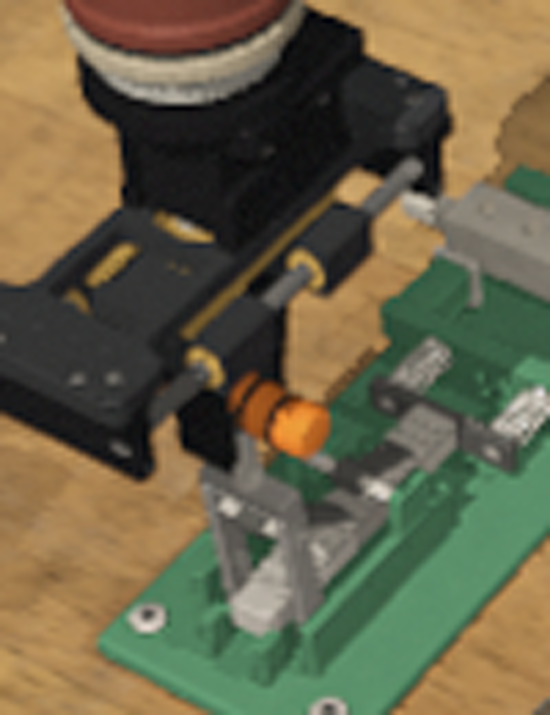

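>>> step_arm(plan=[[[-1,0,0.0005,0,0,0,0],[-1,0,0.001,0,0,0,0],[-1,0,0.0015,0,0,0,0],[-1,0,0.002,0,0,0,0],[-1,0,0.002,0,0,0,0],[-1,0,0.002,0,0,0,0],[-1,0,0.002,0,0,0,0],[-1,0,0.002,0,0,0,0]]])

```text
time_s: 15.6
tcp_pos: [0.5583, 0.1623, 0.1459]
tool_rot: [-0.011, -3.141, 0.001]
ft_force: [2.1, -3.1, -3.9]
finger_gap: 0.221
```

>>> step_arm(plan=[[[-1,0,0.0005,0,0,0,0],[-1,0,0.001,0,0,0,0],[-1,0,0.0015,0,0,0,0],[-1,0,0.002,0,0,0,0],[-1,0,0.002,0,0,0,0],[-1,0,0.002,0,0,0,0],[-1,0,0.002,0,0,0,0],[-1,0,0.002,0,0,0,0]]])

```text
time_s: 16.27
tcp_pos: [0.5583, 0.1642, 0.1458]
tool_rot: [-0.011, -3.141, 0.001]
ft_force: [3.3, -4.6, -6.9]
finger_gap: 0.216
```

>>> step_arm(plan=[[[-1,0,0,0.0004,0,0,0],[-1,0,0,0.0008,0,0,0],[-1,0,0.0005,0.001,0,0,0],[-1,0,0.001,0.001,0,0,0],[-1,0,0.0015,0.001,0,0,0],[-1,0,0.0015,0.001,0,0,0],[-1,0,0.0015,0.001,0,0,0],[-1,0,0.0015,0.001,0,0,0]]])

```text
time_s: 16.93
tcp_pos: [0.5584, 0.1662, 0.1455]
tool_rot: [0.011, 3.141, 0.0]
ft_force: [-1.1, -2.6, 1.4]
finger_gap: 0.218
```

```bash
python3 - <<'E'
from mv import *
s=read_state(); th,R=th_of(s); cmd=[*s["tcp_pos"],th]; print(s["time_s"],cmd,s["ft_force"],s["finger_gap"]*87)
S=cap("scene"); crop(S,220,220,320,350,5.5,"s16.png")
E
```

```text
16.9333 [np.float64(0.5584313392218351), np.float64(0.16618963350198174), np.float64(0.14551956299961435), np.float64(3.1348337610127515)] [-1.14228865 -2.63265442  1.44664949] 18.947338135171147
```

View pics/s16.png

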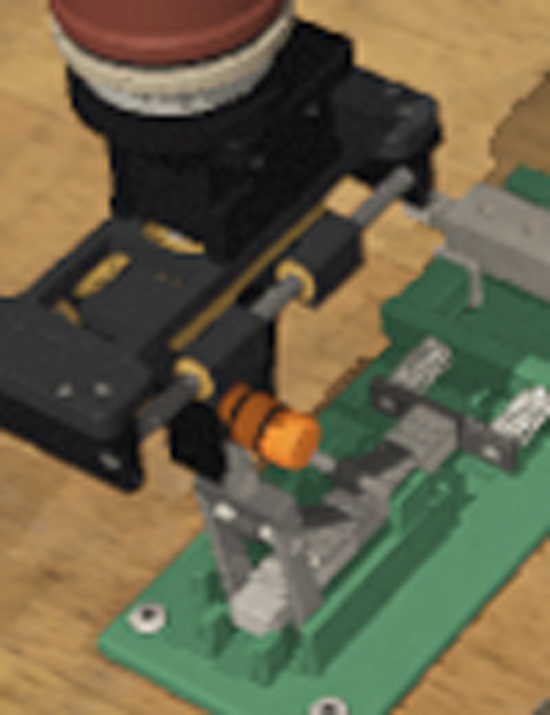

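>>> step_arm(plan=[[[-1,0,0.0005,0,0,0,0],[-1,0,0.001,0.0001,0,0,0],[-1,0,0.0015,0.0002,0,0,0],[-1,0,0.002,0.0003,0,0,0],[-1,0,0.0025,0.0004,0,0,0],[-1,0,0.003,0.0005,0,0,0],[-1,0,0.003,0.0005,0,0,0],[-1,0,0.003,0.0005,0,0,0]]])

```text
time_s: 17.65
tcp_pos: [0.5585, 0.1678, 0.1452]
tool_rot: [-0.011, -3.141, 0.003]
ft_force: [-2.4, -8.7, 4.5]
finger_gap: 0.218
```

>>> step_arm(plan=[[[-1,0,-0.004,-0.0007,0,0,0],[-1,0,-0.009,-0.0014,0,0,0],[-1,0,-0.014,-0.0018,0,0,0],[-1,0,-0.019,-0.002,0,0,0],[-1,0,-0.024,-0.002,0,0,0],[-1,0,-0.029,-0.0018,0,0,0],[-1,0,-0.034,-0.0015,0,0,0],[-1,0,-0.037,-0.0011,0,0,0]]])

```text
time_s: 18.32
tcp_pos: [0.558, 0.1334, 0.1463]
tool_rot: [0.011, 3.141, 0.006]
ft_force: [-2.5, 5.8, 3.6]
finger_gap: 0.216
```

>>> step_arm(plan=[[[-1,0,-0.001,0,0,0,0],[-1,0,-0.001,0.0001,0,0,0],[-1,0,-0.001,0.0001,0,0,0],[-1,0,-0.001,0.0001,0,0,0],[-1,0,-0.001,0.0001,0,0,0],[-1,0,-0.001,0.0001,0,0,0],[-1,0,-0.001,0.0001,0,0,0],[-1,0,-0.001,0.0001,0,0,0]]])

```text
time_s: 18.98
tcp_pos: [0.558, 0.1321, 0.146]
tool_rot: [0.011, 3.142, 0.004]
ft_force: [-3.1, 4.4, 4.0]
finger_gap: 0.219
```

```bash
python3 - <<'E'
from mv import *
s=read_state(); th,R=th_of(s); cmd=[*s["tcp_pos"],th]; print(s["time_s"],cmd,s["ft_force"],s["finger_gap"]*87)
T=cap("top"); crop(T,200,190,360,300,5,"t17.png")
S=cap("scene"); crop(S,220,220,370,350,5,"s17.png")
E
```

```text
18.9833 [np.float64(0.5580034244414237), np.float64(0.13212657405774111), np.float64(0.1460170453909614), np.float64(3.134884068503226)] [-3.12575717  4.39235635  4.00308453] 19.07835361901057
```

View pics/s17.png

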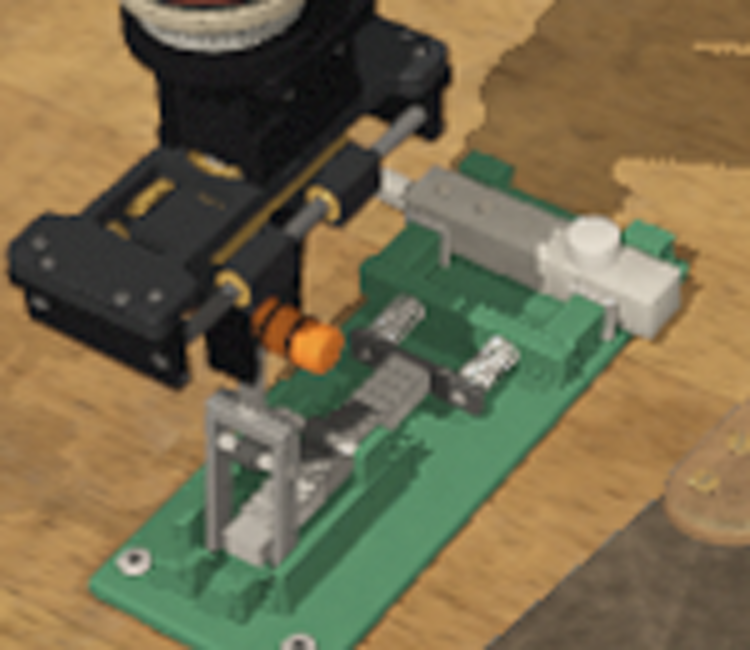

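View pics/t17.png

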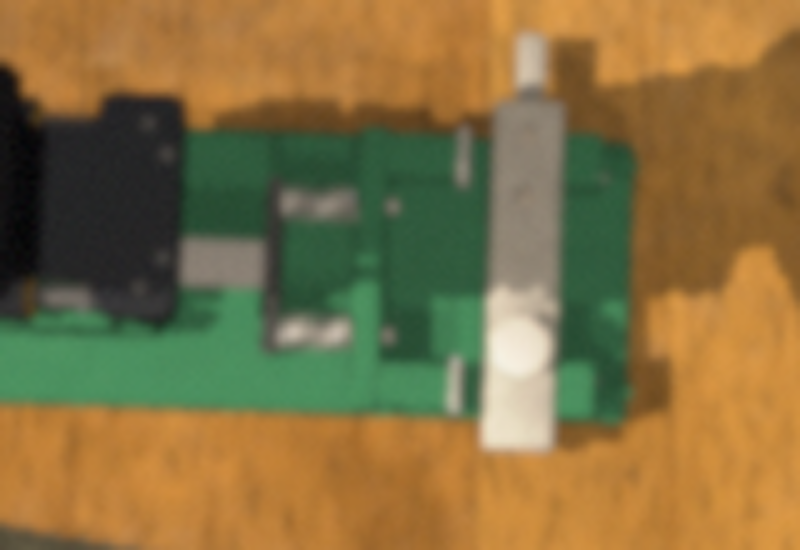

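>>> step_arm(plan=[[[-1,0,-0.0008,0.0003,0,0,0],[-1,0,-0.0016,0.0004,0,0,0],[-1,0,-0.0024,0.0005,0,0,0],[-1,0,-0.0024,0.0006,0,0,0],[-1,0,-0.0024,0.0006,0,0,0],[-1,0,-0.0024,0.0006,0,0,0],[-1,0,-0.0024,0.0006,0,0,0],[-1,0,-0.0024,0.0006,0,0,0]]])

```text
time_s: 19.75
tcp_pos: [0.558, 0.1298, 0.1455]
tool_rot: [0.011, 3.142, 0.004]
ft_force: [-2.3, 5.5, 4.3]
finger_gap: 0.22
```

>>> step_arm(plan=[[[-1,0,0.005,-0.001,0,0,0],[-1,0,0.01,-0.0014,0,0,0],[-1,0,0.015,-0.0016,0,0,0],[-1,0,0.02,-0.0016,0,0,0],[-1,0,0.025,-0.0014,0,0,0],[-1,0,0.03,-0.001,0,0,0],[-1,0,0.035,-0.0004,0,0,0],[-1,0,0.039,0,0,0,0]]])

```text
time_s: 20.42
tcp_pos: [0.5585, 0.168, 0.1454]
tool_rot: [0.01, 3.141, -0.001]
ft_force: [-2.0, -23.8, 10.1]
finger_gap: 0.225
```

>>> step_arm(plan=[[[-1,0,0,0,0,0,0],[-1,0,0,0,0,0,0],[-1,0,0,0,0,0,0],[-1,0,0,0,0,0,0],[-1,0,0,0,0,0,0],[-1,0,0,0,0,0,0],[-1,0,0,0,0,0,0],[-1,0,0,0,0,0,0]]])

```text
time_s: 21.08
tcp_pos: [0.5586, 0.1677, 0.1455]
tool_rot: [0.011, 3.141, 0.0]
ft_force: [-1.2, -3.5, 5.3]
finger_gap: 0.222
```

```bash
python3 - <<'E'
from mv import *
s=read_state(); th,R=th_of(s); cmd=[*s["tcp_pos"],th]; print(s["time_s"],cmd,s["ft_force"],s["finger_gap"]*87)
T=cap("top"); crop(T,200,190,360,300,5,"t18.png")
E
```

```text
21.0833 [np.float64(0.5585628855461238), np.float64(0.1677474558082728), np.float64(0.14549293633416865), np.float64(3.1348423770827014)] [-1.24412651 -3.51240841  5.30143989] 19.29134170831611
```

View pics/t18.png

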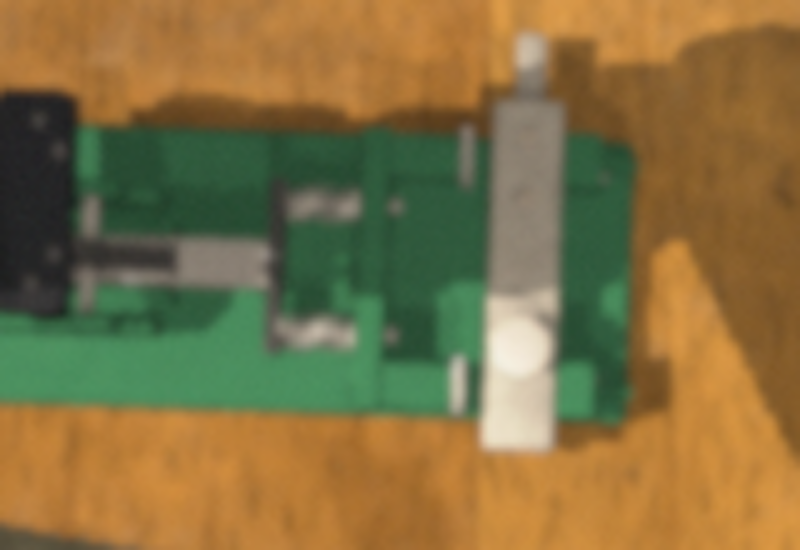

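>>> step_arm(plan=[[[-1,0,-0.004,-0.001,0,0,0],[-1,0,-0.009,-0.0016,0,0,0],[-1,0,-0.014,-0.0019,0,0,0],[-1,0,-0.019,-0.0021,0,0,0],[-1,0,-0.024,-0.0021,0,0,0],[-1,0,-0.029,-0.0019,0,0,0],[-1,0,-0.034,-0.0015,0,0,0],[-1,0,-0.0375,-0.001,0,0,0]]])

```text
time_s: 21.8
tcp_pos: [0.558, 0.1315, 0.1465]
tool_rot: [0.011, 3.141, 0.006]
ft_force: [-2.0, 5.6, 3.6]
finger_gap: 0.224
```

>>> step_arm(plan=[[[-1,0,-0.001,0,0,0,0],[-1,0,-0.001,0,0,0,0],[-1,0,-0.001,0,0,0,0],[-1,0,-0.001,0,0,0,0],[-1,0,-0.001,0,0,0,0],[-1,0,-0.001,0,0,0,0],[-1,0,-0.001,0,0,0,0],[-1,0,-0.001,0,0,0,0]]])

```text
time_s: 22.47
tcp_pos: [0.558, 0.13, 0.1463]
tool_rot: [-0.011, -3.141, -0.003]
ft_force: [-2.2, 5.2, 4.2]
finger_gap: 0.22
```

```bash
python3 - <<'E'
from mv import *
s=read_state(); th,R=th_of(s); cmd=[*s["tcp_pos"],th]; print(s["time_s"],cmd,s["ft_force"],s["finger_gap"]*87)
T=cap("top"); crop(T,200,190,360,300,5,"t19.png")
E
```

```text
22.4667 [np.float64(0.5579866267266268), np.float64(0.12998148311637367), np.float64(0.1462852915081223), np.float64(3.1348640335904414)] [-2.1971963   5.17249086  4.1659152 ] 19.17143607803334
```

View pics/t19.png

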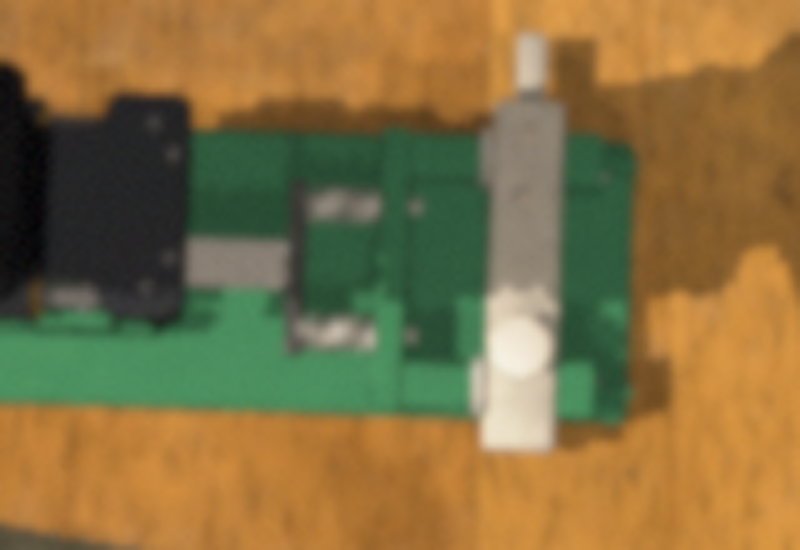

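>>> step_arm(plan=[[[-1,0,0.005,-0.001,0,0,0],[-1,0,0.011,-0.0014,0,0,0],[-1,0,0.017,-0.0016,0,0,0],[-1,0,0.023,-0.0016,0,0,0],[-1,0,0.028,-0.0014,0,0,0],[-1,0,0.033,-0.0009,0,0,0],[-1,0,0.036,-0.0005,0,0,0],[-1,0,0.0375,-0.0002,0,0,0]]])

```text
time_s: 23.18
tcp_pos: [0.5588, 0.1671, 0.1464]
tool_rot: [0.01, 3.14, 0.0]
ft_force: [2.0, -2.8, 3.2]
finger_gap: 0.217
```

>>> step_arm(plan=[[[-1,0,0,-0.0002,0,0,0],[-1,0,0,-0.0002,0,0,0],[-1,0,0,-0.0002,0,0,0],[-1,0,0,-0.0002,0,0,0],[-1,0,0,-0.0002,0,0,0],[-1,0,0,-0.0002,0,0,0],[-1,0,0,-0.0002,0,0,0],[-1,0,0,-0.0002,0,0,0]]])

```text
time_s: 23.85
tcp_pos: [0.5588, 0.1666, 0.1465]
tool_rot: [0.011, 3.141, 0.001]
ft_force: [5.6, -1.1, -0.7]
finger_gap: 0.221
```

```bash
python3 - <<'E'
from mv import *
s=read_state(); th,R=th_of(s); cmd=[*s["tcp_pos"],th]; print(s["time_s"],cmd,s["ft_force"],s["finger_gap"]*87)
T=cap("top"); crop(T,200,190,360,300,5,"t20.png")
S=cap("scene"); crop(S,270,230,370,340,6,"s20.png")
E
```

```text
23.85 [np.float64(0.5587911514583792), np.float64(0.16659886161375834), np.float64(0.14653881824603282), np.float64(3.134543529936185)] [ 5.63328048 -1.09395087 -0.74569666] 19.25743302151668
```

View pics/t20.png

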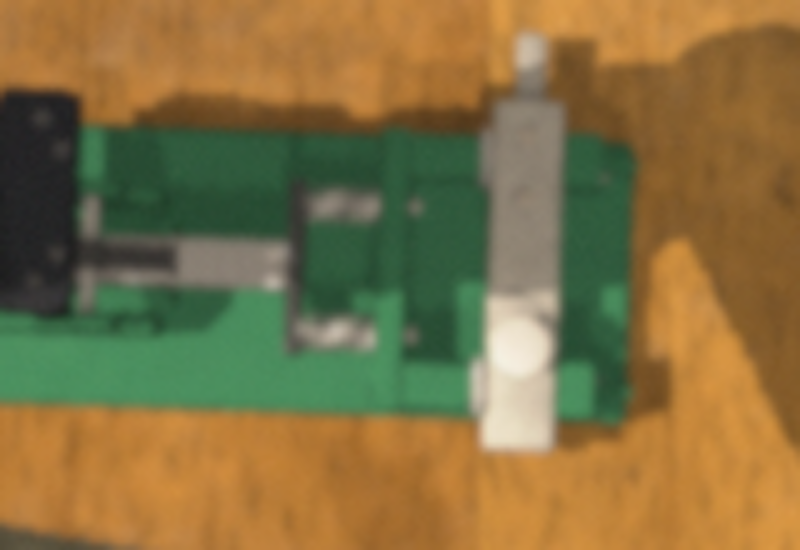

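View pics/s20.png

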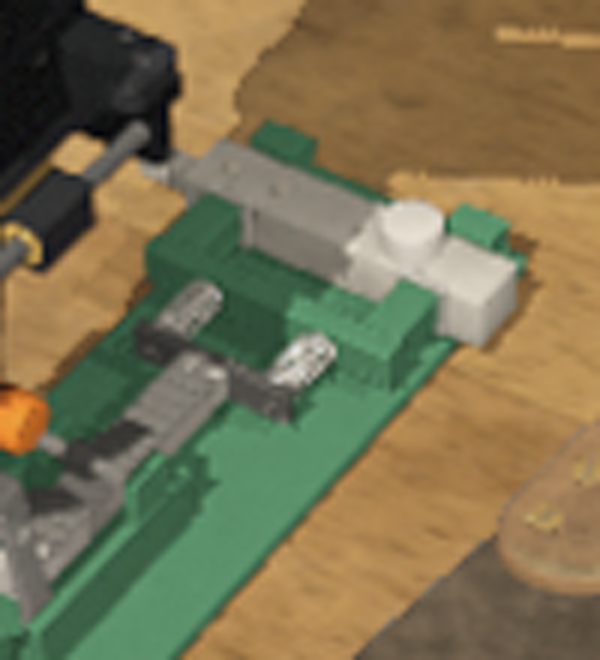

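>>> step_arm(plan=[[[-1,-0.0004,-0.004,-0.0006,0,0,0],[-1,-0.0004,-0.009,-0.0011,0,0,0],[-1,-0.0004,-0.014,-0.0014,0,0,0],[-1,-0.0003,-0.019,-0.0016,0,0,0],[-1,-0.0003,-0.024,-0.0016,0,0,0],[-1,-0.0002,-0.029,-0.0014,0,0,0],[-1,-0.0002,-0.034,-0.001,0,0,0],[-1,-0.0002,-0.037,-0.0006,0,0,0]]])

```text
time_s: 24.62
tcp_pos: [0.5583, 0.1323, 0.1486]
tool_rot: [0.011, 3.141, 0.01]
ft_force: [-0.4, 11.0, 6.5]
finger_gap: 0.222
```

>>> step_arm(plan=[[[-1,0,-0.001,0.0001,0,0,0],[-1,0,-0.001,0.0001,0,0,0],[-1,0,-0.001,0.0001,0,0,0],[-1,0,-0.001,0.0001,0,0,0],[-1,0,-0.001,0.0001,0,0,0],[-1,0,-0.001,0.0001,0,0,0],[-1,0,-0.001,0.0001,0,0,0],[-1,0,-0.001,0.0001,0,0,0]]])

```text
time_s: 25.28
tcp_pos: [0.5583, 0.1312, 0.1484]
tool_rot: [0.011, 3.141, 0.008]
ft_force: [-0.2, 7.7, 6.7]
finger_gap: 0.224
```

```bash
python3 - <<'E'
from mv import *
s=read_state(); th,R=th_of(s); cmd=[*s["tcp_pos"],th]; print(s["time_s"],cmd,s["ft_force"],s["finger_gap"]*87)
T=cap("top"); crop(T,200,190,360,300,5,"t21.png")
E
```

```text
25.2833 [np.float64(0.5582793295770675), np.float64(0.13123960917086266), np.float64(0.14843123632419672), np.float64(3.1348007189450646)] [-0.15182445  7.66671615  6.72117638] 19.465213671583445
```

View pics/t21.png

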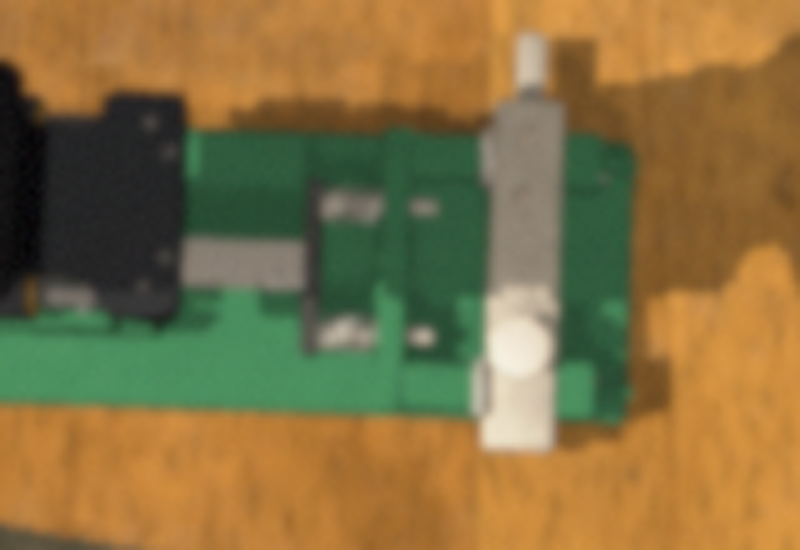

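>>> step_arm(plan=[[[-1,0,-0.0005,-0.0003,0,0,0],[-1,0,-0.001,-0.0003,0,0,0],[-1,0,-0.0014,-0.0003,0,0,0],[-1,0,-0.0014,-0.0003,0,0,0],[-1,0,-0.0014,-0.0003,0,0,0],[-1,0,-0.0014,-0.0003,0,0,0],[-1,0,-0.0014,-0.0003,0,0,0],[-1,0,-0.0014,-0.0003,0,0,0]]])

```text
time_s: 26.0
tcp_pos: [0.5583, 0.1305, 0.1484]
tool_rot: [0.011, 3.141, 0.01]
ft_force: [1.7, 9.1, 4.8]
finger_gap: 0.221
```

>>> step_arm(plan=[[[-1,0,0.005,-0.0009,0,0,0],[-1,0,0.011,-0.0013,0,0,0],[-1,0,0.017,-0.0015,0,0,0],[-1,0,0.023,-0.0015,0,0,0],[-1,0,0.028,-0.0013,0,0,0],[-1,0,0.033,-0.0008,0,0,0],[-1,0,0.036,-0.0004,0,0,0],[-1,0,0.038,0,0,0,0]]])

```text
time_s: 26.67
tcp_pos: [0.5587, 0.1655, 0.1473]
tool_rot: [0.01, 3.141, -0.0]
ft_force: [3.5, -2.9, 4.5]
finger_gap: 0.222
```

>>> step_arm(plan=[[[-1,0,0.0005,0,0,0,0],[-1,0,0.0005,0,0,0,0],[-1,0,0.0005,0,0,0,0],[-1,0,0.0005,0,0,0,0],[-1,0,0.0005,0,0,0,0],[-1,0,0.0005,0,0,0,0],[-1,0,0.0005,0,0,0,0],[-1,0,0.0005,0,0,0,0]]])

```text
time_s: 27.33
tcp_pos: [0.5587, 0.1658, 0.1472]
tool_rot: [0.011, 3.141, 0.001]
ft_force: [4.4, -0.9, 1.2]
finger_gap: 0.217
```

```bash
python3 - <<'E'
from mv import *
s=read_state(); th,R=th_of(s); cmd=[*s["tcp_pos"],th]; print(s["time_s"],cmd,s["ft_force"],s["finger_gap"]*87)
T=cap("top"); crop(T,200,190,360,300,5,"t22.png")
S=cap("scene"); crop(S,220,220,370,350,5,"s22.png")
E
```

```text
27.3333 [np.float64(0.5587324540951546), np.float64(0.16584978168393105), np.float64(0.14719675193120527), np.float64(3.134596534699023)] [ 4.39070112 -0.87102829  1.22856441] 18.909775089815007
```

View pics/t22.png

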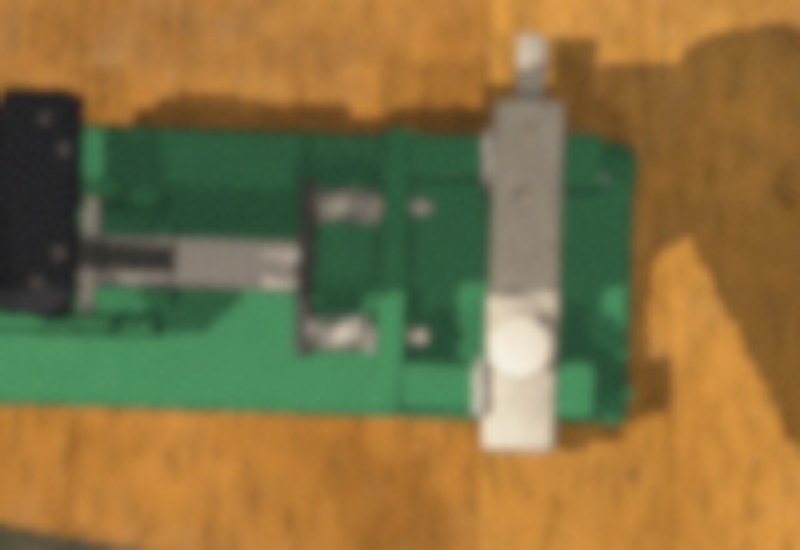

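View pics/s22.png

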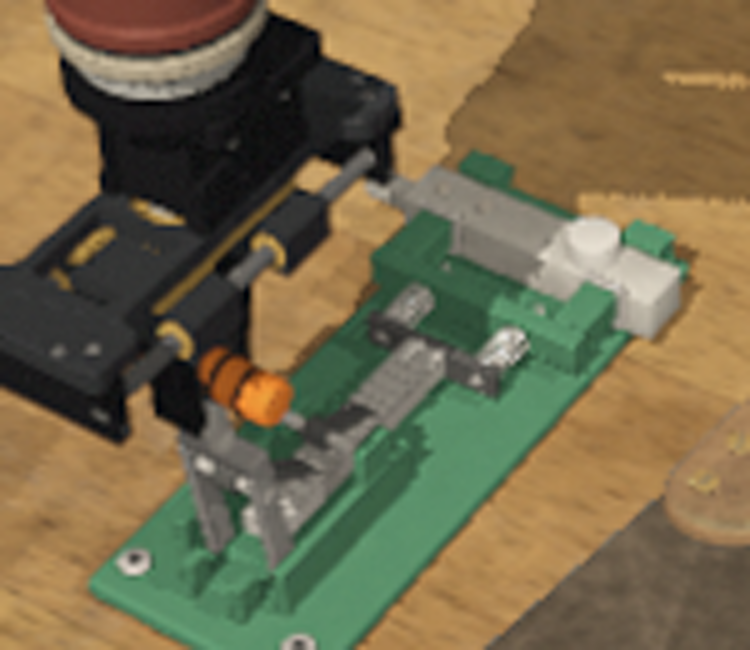

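>>> step_arm(plan=[[[-1,-0.0003,-0.004,-0.0006,0,0,0],[-1,-0.0003,-0.009,-0.0011,0,0,0],[-1,-0.0003,-0.014,-0.0014,0,0,0],[-1,-0.0003,-0.019,-0.0016,0,0,0],[-1,-0.0003,-0.024,-0.0016,0,0,0],[-1,-0.0002,-0.029,-0.0014,0,0,0],[-1,-0.0002,-0.034,-0.001,0,0,0],[-1,-0.0002,-0.037,-0.0007,0,0,0]]])

```text
time_s: 28.1
tcp_pos: [0.5584, 0.1332, 0.1497]
tool_rot: [0.011, 3.141, 0.015]
ft_force: [-1.3, 15.8, 8.8]
finger_gap: 0.221
```

>>> step_arm(plan=[[[-1,0,-0.0005,0,0,0,0],[-1,0,-0.001,0,0,0,0],[-1,0,-0.0015,0,0,0,0],[-1,0,-0.0015,0,0,0,0],[-1,0,-0.0015,0,0,0,0],[-1,0,-0.0015,0,0,0,0],[-1,0,-0.0015,0,0,0,0],[-1,0,-0.0015,0,0,0,0]]])

```text
time_s: 28.77
tcp_pos: [0.5584, 0.1325, 0.1497]
tool_rot: [0.01, 3.14, 0.015]
ft_force: [-0.3, 15.9, 8.6]
finger_gap: 0.221
```

>>> step_arm(plan=[[[-1,0,-0.0006,-0.0004,0,0,0],[-1,0,-0.0012,-0.0005,0,0,0],[-1,0,-0.0018,-0.0005,0,0,0],[-1,0,-0.002,-0.0005,0,0,0],[-1,0,-0.002,-0.0005,0,0,0],[-1,0,-0.002,-0.0005,0,0,0],[-1,0,-0.002,-0.0005,0,0,0],[-1,0,-0.002,-0.0005,0,0,0]]])

```text
time_s: 29.43
tcp_pos: [0.5584, 0.1308, 0.1497]
tool_rot: [0.01, 3.141, 0.016]
ft_force: [1.6, 16.7, 5.3]
finger_gap: 0.217
```

```bash
python3 - <<'E'
from mv import *
s=read_state(); th,R=th_of(s); cmd=[*s["tcp_pos"],th]; print(s["time_s"],cmd,s["ft_force"],s["finger_gap"]*87)
T=cap("top"); crop(T,200,190,360,300,5,"t23.png")
E
```

```text
29.4333 [np.float64(0.5583814107858238), np.float64(0.13078804312580825), np.float64(0.149680412170598), np.float64(3.1350788472136335)] [ 1.57645154 16.66075324  5.31183132] 18.848358046119998
```

View pics/t23.png

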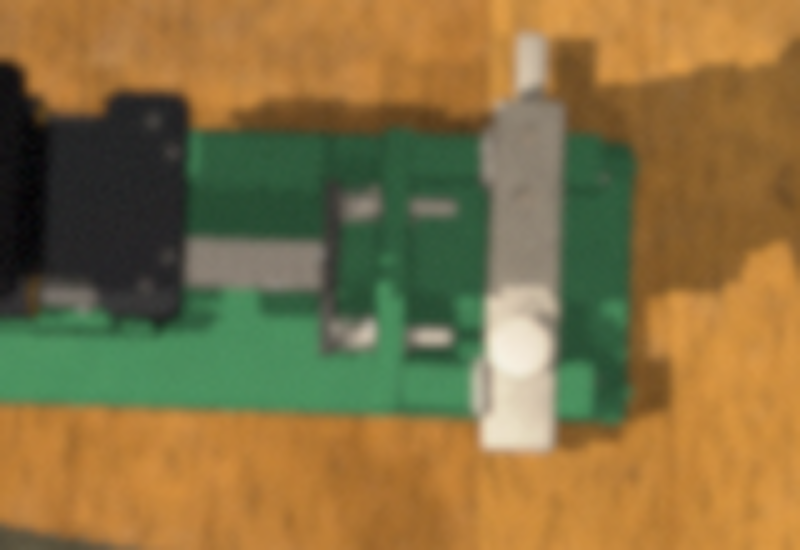

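>>> step_arm(plan=[[[-1,0,-0.0004,-0.0002,0,0,0],[-1,0,-0.0008,-0.0002,0,0,0],[-1,0,-0.0008,-0.0002,0,0,0],[-1,0,-0.0008,-0.0002,0,0,0],[-1,0,0.001,-0.0005,0,0,0],[-1,0,0.004,-0.0008,0,0,0],[-1,0,0.008,-0.001,0,0,0],[-1,0,0.012,-0.0012,0,0,0]]])

```text
time_s: 30.15
tcp_pos: [0.5584, 0.1382, 0.1503]
tool_rot: [0.01, 3.141, 0.002]
ft_force: [1.9, -2.9, 5.4]
finger_gap: 0.221
```

```bash
python3 - <<'E'
from mv import *
s=read_state(); th,R=th_of(s); cmd=[*s["tcp_pos"],th]; print(s["time_s"],cmd,s["ft_force"],s["finger_gap"]*87)
T=cap("top"); crop(T,200,190,360,300,5,"t24.png")
E
```

```text
30.15 [np.float64(0.5584299105263871), np.float64(0.13815971165983307), np.float64(0.15031360220651382), np.float64(3.135406118584429)] [ 1.88632705 -2.93823091  5.44120294] 19.22176910778283
```

View pics/t24.png

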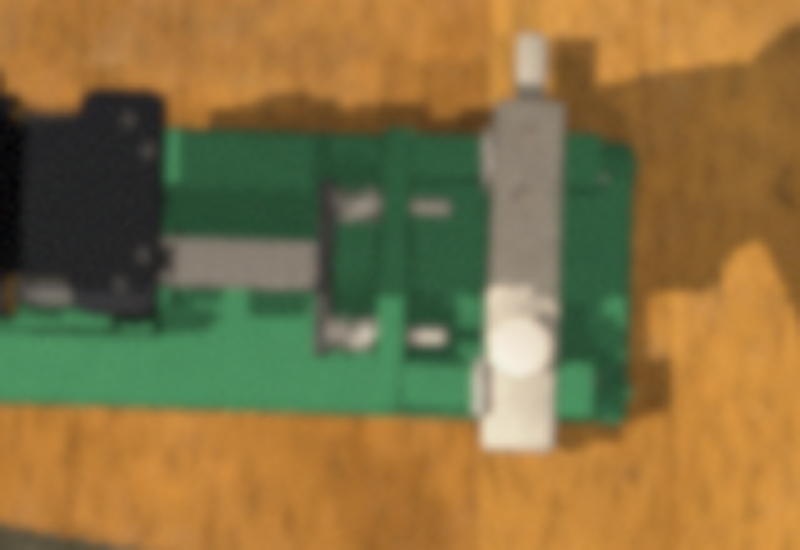

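>>> step_arm(plan=[[[-1,0,0.004,-0.0007,0,0,0],[-1,0,0.009,-0.0008,0,0,0],[-1,0,0.014,-0.0007,0,0,0],[-1,0,0.019,-0.0004,0,0,0],[-1,0,0.022,0,0,0,0],[-1,0,0.0245,0.0003,0,0,0],[-1,0,0.0265,0.0006,0,0,0],[-1,0,0.028,0.0007,0,0,0]]])

```text
time_s: 30.87
tcp_pos: [0.5588, 0.1651, 0.1489]
tool_rot: [0.011, 3.141, -0.0]
ft_force: [2.6, -4.3, 1.5]
finger_gap: 0.221
```

>>> step_arm(plan=[[[-1,0,0.0003,0,0,0,0],[-1,0,0.0006,0,0,0,0],[-1,0,0.0009,0,0,0,0],[-1,0,0.0012,0,0,0,0],[-1,0,0.0015,0,0,0,0],[-1,0,0.0015,0,0,0,0],[-1,0,0.0015,0,0,0,0],[-1,0,0.0015,0,0,0,0]]])

```text
time_s: 31.53
tcp_pos: [0.5588, 0.1665, 0.1488]
tool_rot: [0.011, 3.141, -0.0]
ft_force: [4.1, -3.2, 1.7]
finger_gap: 0.22
```

>>> step_arm(plan=[[[-1,0,0.0003,0.0001,0,0,0],[-1,0,0.0006,0.0001,0,0,0],[-1,0,0.0009,0.0002,0,0,0],[-1,0,0.0012,0.0002,0,0,0],[-1,0,0.0015,0.0002,0,0,0],[-1,0,0.0015,0.0002,0,0,0],[-1,0,0.0015,0.0002,0,0,0],[-1,0,0.0015,0.0002,0,0,0]]])

```text
time_s: 32.2
tcp_pos: [0.5588, 0.1677, 0.1487]
tool_rot: [0.011, 3.142, -0.001]
ft_force: [3.6, -5.0, 2.4]
finger_gap: 0.219
```

>>> step_arm(plan=[[[-1,0,0.0003,0.0001,0,0,0],[-1,0,0.0006,0.0001,0,0,0],[-1,0,0.0009,0.0001,0,0,0],[-1,0,0.001,0.0001,0,0,0],[-1,0,0.001,0.0001,0,0,0],[-1,0,0.001,0.0001,0,0,0],[-1,0,0.001,0.0001,0,0,0],[-1,0,0.001,0.0001,0,0,0]]])

```text
time_s: 32.87
tcp_pos: [0.5588, 0.1678, 0.1487]
tool_rot: [-0.011, -3.141, 0.004]
ft_force: [2.7, -8.5, 2.8]
finger_gap: 0.218
```

>>> step_arm(plan=[[[-1,0,-0.0006,0,0,0,0],[-1,0,-0.0006,0,0,0,0],[-0.4,0,-0.0006,0,0,0,0],[-0.2,0,-0.0006,0,0,0,0],[0,0,-0.0006,0,0,0,0],[0,0,-0.0006,0,0,0,0],[0,0,-0.0006,0,0,0,0],[0,0,-0.0006,0,0,0,0]]])

```text
time_s: 33.53
tcp_pos: [0.5583, 0.1689, 0.1483]
tool_rot: [-0.01, -3.141, -0.0]
ft_force: [-0.8, -0.1, -0.3]
finger_gap: 0.483
```

```bash
python3 - <<'E'
from mv import *
s=read_state(); th,R=th_of(s); cmd=[*s["tcp_pos"],th]; print(s["time_s"],cmd,s["ft_force"],s["finger_gap"]*87)
E
```

```text
33.5333 [np.float64(0.5583348538671181), np.float64(0.1689268971805788), np.float64(0.14829483729506981), np.float64(3.1351012901821527)] [-0.82054434 -0.13443573 -0.34866549] 42.06154373686798
```

Free. Raise straight up, then move aside.

>>> step_arm(plan=[[[0,0,-0.001,-0.005,0,0,0],[0,0,-0.001,-0.02,0,0,0],[0,0,-0.001,-0.045,0,0,0],[0,0,-0.001,-0.075,0,0,0],[0,0,-0.001,-0.105,0,0,0],[0,0,-0.001,-0.13,0,0,0],[0,0,-0.001,-0.145,0,0,0],[0,0,-0.001,-0.15,0,0,0]]])

```text
time_s: 34.2
tcp_pos: [0.5602, 0.1679, 0.3031]
tool_rot: [0.011, 3.135, 0.002]
ft_force: [0.7, 0.5, -0.2]
finger_gap: 0.5
```

>>> step_arm(plan=[[[0,0.02,0.01,0,0,0,0],[0,0.05,0.02,0,0,0,0],[0,0.08,0.03,0,0,0,0],[0,0.11,0.04,0,0,0,0],[0,0.14,0.05,0,0,0,0],[0,0.16,0.06,0,0,0,0],[0,0.165,0.065,0,0,0,0],[0,0.165,0.065,0,0,0,0]]])

```text
time_s: 34.87
tcp_pos: [0.3931, 0.2345, 0.2983]
tool_rot: [-0.007, -3.141, -0.0]
ft_force: [0.1, 0.4, -0.0]
finger_gap: 0.5
```

```bash
python3 - <<'E'
from mv import *
s=read_state(); th,R=th_of(s); cmd=[*s["tcp_pos"],th]; print(s["time_s"],cmd,s["ft_force"],s["finger_gap"]*87)
T=cap("top"); crop(T,160,190,340,300,4.4,"t25.png")
S=cap("scene"); cv2.imwrite("pics/sfull.png",S["color"]); crop(S,230,240,370,365,4.7,"s25.png")
E
```

```text
34.8667 [np.float64(0.39308641331550653), np.float64(0.23452277060395027), np.float64(0.2983393456020035), np.float64(3.1369561692873886)] [ 0.10849852  0.4324027  -0.01949131] 43.52676034332986
```

View pics/t25.png

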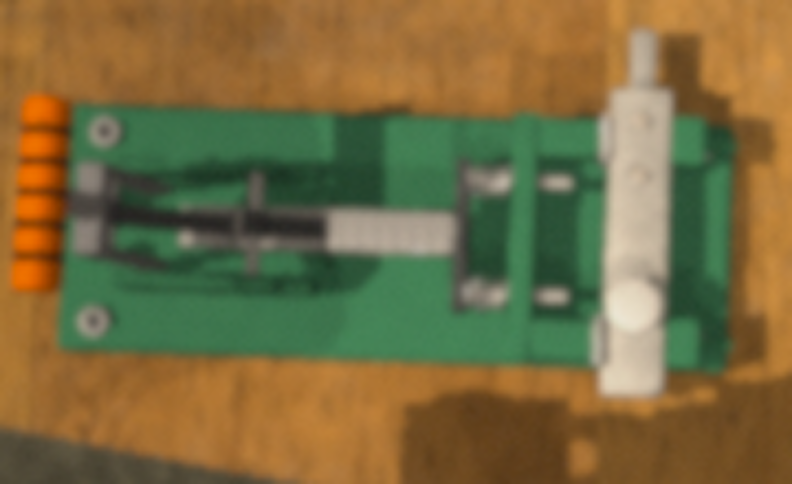

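View pics/s25.png

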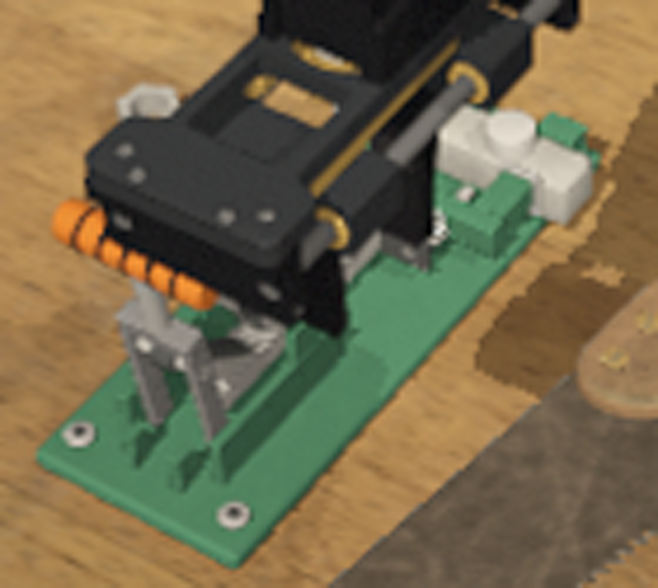

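View pics/sfull.png

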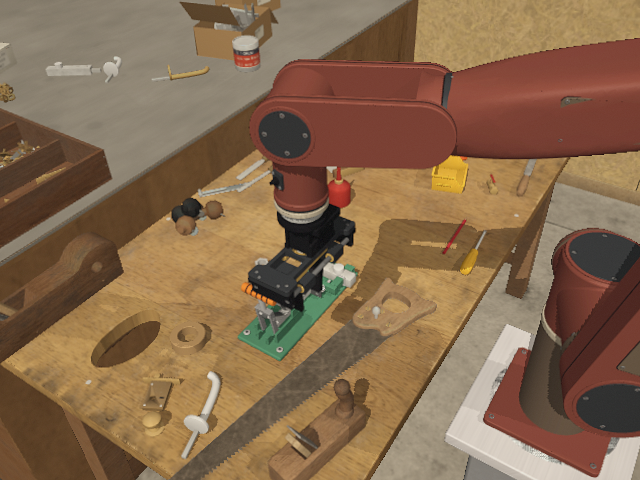

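```bash
python3 - <<'E'
from mv import *
from fit import un
p=np.load("clamp.npy"); c,s=np.cos(p[2]),np.sin(p[2]); Rm=np.array([[c,-s],[s,c]])
T=cap("top"); t=lambda *q:un(q,160,190,4.4)
P=[Rm.T@(at(T,t(*q),.036)[:2]-p[:2]) for q in((611,90),(675,91),(598,395),(664,396))]
print(np.round(P,4).tolist(),np.mean(P,0))
print("grip",at(T,t(40,192),.148))
print("can",at(T,(440,180),.04))
print(workorder.hand_in())
E
```

```text
[[-0.0282, 0.0686], [0.001, 0.069], [-0.0297, -0.0703], [-0.0, -0.0699]] [-0.01422672 -0.00063473]
grip [0.55893067 0.16942951 0.148     ]
can [ 0.69074969 -0.34562608  0.04      ]
the job is handed in; nothing more can be done
None
```

I placed the lock in the clamp, clamped it one tooth past first bite, drew the handle back to its rest end and handed the job in. It took 35 s of the 72 s allowed.

**Placing:** I laid the lock on the bed with the bolt pointing away from the robot and let go. I then pushed it against both posts with a finger at its middle, with a steady force of about 6 to 7 N, and backed off. In the last picture its middle is 14.2 mm before the post faces, 0.6 mm off midway and square to the posts, within the camera's accuracy of about 2 mm.

**Pumping:** I made four strokes.

| Stroke | Force held at forward end | Expected | Result |
|---|---|---|---|
| 1 | 5.5 N | 2 to 5 N | free stroke, springs uncompressed |
| 2 | 5.2 N | 2 to 5 N | free stroke, springs uncompressed |
| 3 | 7.7 to 9.1 N | 5 to 8 N | first bite; springs held about 4 mm, so about 8 N on the lock |
| 4 | 16 to 17 N | 12 to 17 N | the next tooth; springs held about 12 mm, so about 23 N on the lock |

**Handle:** It started a little forward of its rest end. I drew it back to the hard stop before the first stroke and left it at the stop after the last.

**Checks that disagreed:**
- The push readings on the first three strokes ran about 1 N above the stated ranges. I put this down to the gripper also pressing up and down on the handle.
- The first return hit the rest stop with a momentary 24 N. The later returns were gentler.
- The oil can stands upright in the overall view at the end. I did not measure its position again.

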